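# Refill the cedar bowl and stand the bottle tins up

### The arm

A 6-joint arm with a two-finger parallel gripper is mounted at the origin on the work surface. World frame = base frame: x ahead of the robot, y to its left, z up, the work surface at z = 0. Lengths are in mm, angles in rad, forces in N, time in s.
With the tool pointing down it reaches from about 300 to 775 mm from the base axis. Payload 14.6 kg.
Tool frame: the origin (TCP) lies at the very end of the fingers, on their centre line; the grasp point (between the pads) lies 19 mm behind it; z points along the fingers, y is the line along which they close (so a half turn about z gives the same grasp; the last joint's range is limited). The gripper opens to 94 mm and grips with 3 to 60 N. Pads are 16 mm wide; open, the fingers measure 119 mm over their backs; the gripper's body (75 mm by 177 mm) begins 78 mm behind the grasp point.
Start: joints at [-1.406, 0.3, 1.521, -0, 1.321, -0.067], TCP at [126.345, -535.281, 205.446] pointing down, gripper open.
Joint ranges: [-3.03, 3.03], [-0.79, 2.21], [0.23, 2.52], [-1.04, 4.18], [0, 3.07], [-2.55, 2.55]. Speed limits (rad/s): [2.22, 2.22, 2.57, 3.14, 3.14, 3.14].

### API

Orientations are given as [roll, pitch, yaw] about the fixed x, y, z axes, in that order (R = Rz(yaw) Ry(pitch) Rx(roll)).
In Python, from cell import manip gives the robot as it stands.
- The arm moves only by the tool servo_tool, never from a script. Its argument "motion" is a list that holds one entry, the list of rows, each a list of 7 numbers: the shift along the world's x, y, z as a fraction of full scale, then the turn, a rotation vector about the world's x, y, z as a fraction of full scale, then the closure, from 0 (fully open) to 1 (shut). In form: [[[x, y, z, rx, ry, rz, gripper], ...]]. A call has 1 to 10 rows; each row is the pose to reach, as a shift and turn from the pose commanded when the call began, turning the shorter way round; what a row does not reach only later rows make up. Full scale, the value 1, is 0.5 m for a shift and pi rad for a turn. A row lasts 1/10 s, in which the tool goes at most 50 mm and 8.59 degrees, less where a joint would pass 70% of its speed; a pose out of reach is approached as far as the arm can. A call with a number of a shift or a turn outside -1 to 1 is refused whole. A call with a gripper value outside its range is refused whole. The fingers move at their own pace and stop on an object; "newtons" is the grip in N (left out, the last holds). Time passes only in rows, so rows that repeat a pose let the fingers close. It gives the time, the measured TCP pose, the force, the opening and the grip force at its end, in the units of the state.
- manip.read_state(): the state, without advancing time (a new reading comes with each control period).
- manip.camera(name): name is "scene" or "side" or "wrist"; returns a dict with "frame" (384x512x3 uint8, red, green, blue), "range_z" (384x512 float32, mm along the optical axis (not along the pixel's ray), 0 where there is no reading), "vfov" (degrees; the focal length in pixels is half the picture's height over the tangent of half this angle, whatever the lens; pixels are square), "cx", "cy" (the principal point, pixels), "cam_to_world" (4x4, takes a point from camera to world coordinates). Camera axes: x right, y down, z forward; pixel columns grow to the right and rows downward; lengths in mm; the calibration is good to about 2 mm. A picture is of the moment at which its call begins.
- manip.sign_off(): hands the job in; it is judged then, once.
The state is a dict: "clock": time; "joints": joint angles; "qd": joint speeds; "effort": joint torques, N m; "eef_pos": TCP position; "eef_rot": TCP orientation; "wrist_force": force on the tool from outside, world axes, zero at the start; "moment": the same for the moment, N m; "finger_gap": finger opening in mm; "finger_force": force on a finger pad.
Only numpy, scipy, OpenCV 4.12 (cv2) and the standard library are available. Lean on these libraries where they do the work, as an engineer would, in place of code of your own. Each camera call takes 0.05 s, during which the arm holds its last target. There are 200 camera calls.

### The job

Get the shoe-care tier ready: take the white bowl, hold it under the mouth of the boot stand's chute, push the steel paddle in with the bowl so that all four cedar blocks slide out and are caught in it, draw back so the paddle springs shut, and set the bowl of blocks down on the low black tier. Also stand every bottle tin upright on that tier, heavy end down, and never set one on the tier heavy end up, for the bottle inside would leak; both ends look alike, so lift a tin to find out which end sinks. Leave the brush, the shoe trees and the multi-tool where they are.

Things in the scene. Friction and masses are not known exactly. Their poses are not given: they have to be found in the camera images.
- tin_1: Bottle tin 1 (2 or 3 of the 6 are there, the rest None): closed square tinplate tin, 180 x 50 x 50 mm, 0.66 to 0.78 kg, lying on the tiles between robot and tier, roughly broadside on to the robot. Origin at its centre, x along its length. Both ends look alike; a full bottle, most of the weight, is wedged inside at one end, so the centre of mass lies about 45 mm from the middle.
- tin_2: Bottle tin 2, like tin 1 (None if absent). Nothing tells which end is heavy, and it is not the same for all tins. Pinched at mid-length and lifted, the heavy end pulls down by about 0.3 N m: seen as a sag if gripped lightly, or felt at the wrist.
- tin_3: Bottle tin 3, like tin 1 (None if absent).
- tin_4: Bottle tin 4, like tin 1 (None if absent).
- tin_5: Bottle tin 5, like tin 1 (None if absent).
- tin_6: Bottle tin 6, like tin 1 (None if absent).
- block_1: Cedar freshener block 1 of 4: pale wood, 60 x 34 x 18 mm, 20 g, at first in single file lengthwise in the chute, against the stop. Origin at the centre of its 60 x 34 underside, z its 18 mm thickness.
- block_2: Cedar freshener block 2 of 4: pale wood, 60 x 34 x 18 mm, 20 g, at first in single file lengthwise in the chute, against the stop. Origin at the centre of its 60 x 34 underside, z its 18 mm thickness.
- block_3: Cedar freshener block 3 of 4: pale wood, 60 x 34 x 18 mm, 20 g, at first in single file lengthwise in the chute, against the stop. Origin at the centre of its 60 x 34 underside, z its 18 mm thickness.
- block_4: Cedar freshener block 4 of 4: pale wood, 60 x 34 x 18 mm, 20 g, at first in single file lengthwise in the chute, against the stop. Origin at the centre of its 60 x 34 underside, z its 18 mm thickness.
- bowl: White ceramic bowl, 180 mm across the rim, 72 mm high, foot 86 mm across; its 8 mm thick wall is straight and flares 30 degrees outward from vertical, so a gripper leaning 30 degrees outward pinches the rim squarely and stays clear of the chute. Inner floor 8 mm above the underside; 0.3 to 0.4 kg. Origin at the centre of its underside, z up. At first empty on the tier.
- tier: Low black steel tier, fixed: a flat plate 180 mm (its x) by 500 mm (its y) on short legs, its top 60 mm above the tiles. Origin under its centre at tile level. It has no rim.
- lip (a point): Middle of the chute's outlet edge, on the chute floor, 215 mm above the tiles; z up, -x the level direction in which blocks come out. Behind it the chute (52 mm wide, walls 34 mm high, black steel) rises 30 degrees towards +x for 270 mm, on a fixed two-tier boot stand whose posts begin 90 mm behind the lip and reach 128 mm to either side; it carries the shoe trees and brush.
- gate (a joint): Angle (rad) of the chute's sprung stop: 0 = shut (a stop plate in front of the lip holds the blocks), grows as the paddle is pushed in; blocks slide out above about 0.35, end stop at 0.5. It takes 2 N at first, 4 N fully in, and springs shut when let go. Open, the stop plate and its arms hang to 45 mm below the lip, from 15 mm in front of it to 60 mm behind.
- paddle (a point): Point on the outer face of the push paddle, a steel plate 70 mm wide hanging from 10 to 109 mm below the lip's level under the chute; this point is 64 mm below and (shut) 43 mm behind the lip. Pushed inward, along the lip's +x, by about 30 mm here it is fully in. A bowl's rim at this height pushes it with the chute's mouth over the bowl.
- brush: Orange plastic brush, 200 mm, on the stand's lower tier; leave alone.
- shoe_tree_1: Grey shoe tree, 230 mm (origin under its toe end), on the stand's upper tier beside the chute; leave alone.
- shoe_tree_2: The other grey shoe tree, on the other side of the chute; leave alone.
- multitool: Closed steel multi-tool, 100 x 32 x 19 mm, lying on the tiles beyond the tier; leave alone.
Not all that is in view belongs to the job. Leave any green or orange look-alike of the tin_1 alone.

How it is judged:
By the outcome, as a careful person would: the job done as asked, in the order asked, and still so for the second after the job is handed in, with the robot touching nothing.
Of tin_1, tin_2, tin_3, tin_4, tin_5, tin_6 only 2 to 3 are there at a start; the rules pass over those that are not, and their reading is None.
At some moment in a run one of bowl may be knocked a few centimetres aside while the robot is not near it.
It also fails if it takes over 210 s, if anything falls off the work surface, if the arm or the gripper's body presses on something with over 40 N, if the wrist force passes 120 N, or if a joint passes its speed limit or range.

## Working session

There is one attempt and no reset: what is moved stays moved. The work goes in short steps, Python scripts to look and compute and a tool call to move; the robot and the scene stay as the last step left them, time stands still between calls to the robot, and variables do not carry over. Pictures are saved under pics/ and viewed, at most 14 in all, crops included, and the job is handed in when it is done.

Besides the shell and the picture viewer there is one more tool, called after "Emit:" as name(argument=value, ...) on one line, values as JSON. servo_tool: Moves the arm, as the interface text tells. Its arguments: {"type":"object","properties":{"motion":{"type":"array"},"newtons":{"type":"number"}},"required":["motion"]}

```bash
ls; mkdir -p pics
cat > h.py <<'E'
import numpy as np, cv2
from cell import manip
def shot(n,f):
    c=manip.camera(n); cv2.imwrite('pics/%s.png'%f,c['frame'][:,:,::-1]); np.savez('pics/%s.npz'%f,**c); return c
def load(f): return dict(np.load('pics/%s.npz'%f))
def pts(c):
    h,w=c['range_z'].shape; f=h/2/np.tan(np.radians(float(c['vfov']))/2)
    v,u=np.mgrid[:h,:w]; z=c['range_z']
    P=np.stack([(u-c['cx'])*z/f,(v-c['cy'])*z/f,z,np.ones_like(z)],-1)
    W=(P@np.array(c['cam_to_world']).T)[...,:3]; W[z==0]=np.nan; return W
E
python3 - <<'E'
from h import *
a=shot('scene','a');b=shot('side','b')
for c in(a,b):print(c['cam_to_world'],c['vfov'],c['cx'],c['cy'])
cv2.imwrite('pics/ab.png',np.hstack([cv2.resize(x['frame'][:,:,::-1],(800,600)) for x in(a,)]))
cv2.imwrite('pics/b2.png',cv2.resize(b['frame'][:,:,::-1],(800,600)))
print(manip.read_state())
E
```

```text
pics
[[-8.43666208e-01  4.42238779e-01 -3.04388224e-01  9.57732097e+02]
 [ 5.36738238e-01  6.82323592e-01 -4.96333135e-01  6.44913273e+02]
 [-1.18064928e-02 -5.82116293e-01 -8.13019820e-01  1.37533270e+03]
 [ 0.00000000e+00  0.00000000e+00  0.00000000e+00  1.00000000e+00]] 47.37201353394701 254.30119637630673 186.33411927772454
[[-7.96507642e-01 -4.24252783e-01  4.30795952e-01 -1.70924441e+02]
 [-6.04397971e-01  5.78348158e-01 -5.47920159e-01  7.41071729e+02]
 [-1.66933926e-02 -6.96794793e-01 -7.17076249e-01  1.33074109e+03]
 [ 0.00000000e+00  0.00000000e+00  0.00000000e+00  1.00000000e+00]] 48.632323294098995 249.4491785965336 182.6642750552296
{'clock': 0.1, 'joints': array([-1.40562289e+00,  3.00404052e-01,  1.52150705e+00, -3.67874959e-05,
        1.32066460e+00, -6.65975240e-02]), 'qd': array([ 0.00115944, -0.00166286, -0.0025499 ,  0.00028232, -0.00049379,
        0.00027243]), 'effort': array([ 1.05426116e-03, -5.32645476e+01, -3.53281689e+01,  7.09385052e-02,
        2.35204009e-02, -5.62017726e-05]), 'eef_pos': array([ 126.28829117, -535.0767043 ,  204.95441475]), 'eef_rot': array([-3.14060941e+00, -2.98657700e-05,  2.31780068e-01]), 'wrist_force': array([-0.10376413,  0.25580991, -0.54344567]), 'moment': array([0.00156697, 0.05348077, 0.02451981]), 'finger_force': 0.0, 'finger_gap': 94.19260829833875}
```

View pics/ab.png

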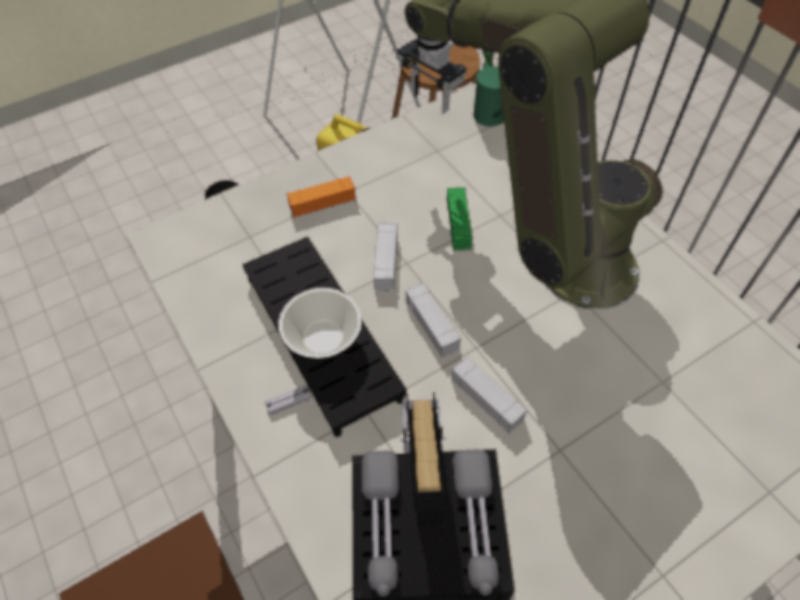

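View pics/b2.png

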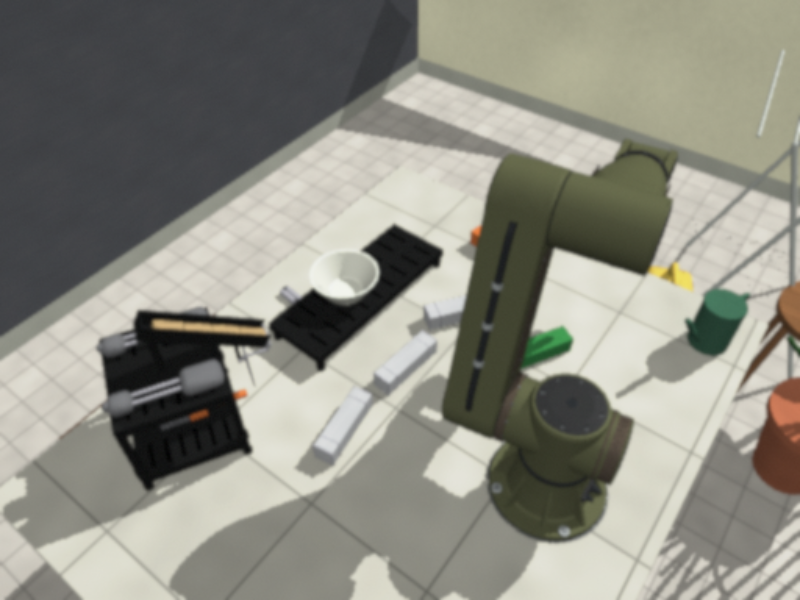

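The scene picture shows three grey tins at (385,256), (432,318) and (488,392). The look-alikes are orange at (320,196) and green at (459,218), both excluded by colour. The bowl is at (320,323) on the tier, and the chute mouth is at about (424,402). The side picture agrees: bowl (344,277), chute mouth (268,330), tins (343,425), (405,362) and (445,312).

Run:
```python
from h import *
for n,px in (('a',dict(t1=(385,256),t2=(432,318),t3=(488,392))),('b',dict(t3=(343,425),t2=(405,362),t1=(445,312)))):
    c=load(n);W=pts(c);fr=c['frame'].astype(int)
    for k,(u,v) in px.items():
        u,v=int(u*.64),int(v*.64)
        p=W[v,u]
        d=np.hypot(W[...,0]-p[0],W[...,1]-p[1])
        m=((abs(W[...,2]-50)<8)&(d<130)).astype(np.uint8)
        l,lab=cv2.connectedComponents(m); m=lab==lab[v,u]
        q=W[m]; r=cv2.minAreaRect(q[:,:2].astype(np.float32))
        print(n,k,p.round(),m.sum(),np.median(q[:,2]).round(1),r)
    # tier
    m=(abs(W[...,2]-60)<6)&(fr.max(-1)<60)&(W[...,0]>200)
    l,lab,st,_=cv2.connectedComponentsWithStats(m.astype(np.uint8)); i=1+st[1:,4].argmax(); q=W[lab==i]
    print('tier',len(q),np.median(q[:,2]),cv2.minAreaRect(q[:,:2].astype(np.float32)))
    # bowl rim
    m=(fr.min(-1)>120)&(W[...,2]>122)&(W[...,2]<145)&(W[...,0]>200)
    l,lab,st,_=cv2.connectedComponentsWithStats(m.astype(np.uint8)); i=1+st[1:,4].argmax(); q=W[lab==i]
    print('bowl',st[i],np.percentile(q[:,2],[5,95]),cv2.minEnclosingCircle(q[:,:2].astype(np.float32)))
    # chute: wood
    m=(fr[...,0]-fr[...,2]>40)&(fr[...,1]-fr[...,2]>20)&(W[...,2]>190)&(W[...,2]<420)&(W[...,0]>100)
    l,lab,st,_=cv2.connectedComponentsWithStats(m.astype(np.uint8)); i=1+st[1:,4].argmax(); q=W[lab==i]
    for zz in range(int(q[:,2].min()),int(q[:,2].max()),20):
        s=q[abs(q[:,2]-zz)<10]; print(' wood',zz,s.mean(0).round(1),len(s))
c=load('a')
cv2.imwrite('pics/c1.png',cv2.resize(c['frame'][240:310,220:320,::-1],(800,560),interpolation=cv2.INTER_CUBIC))
c=load('b')
cv2.imwrite('pics/c2.png',cv2.resize(c['frame'][180:280,60:200,::-1],(784,560),interpolation=cv2.INTER_CUBIC))
```

```text
a t1 [ 430. -273.   53.] 462 48.3 ((419.2362976074219, -287.952392578125), (185.24948120117188, 50.56683349609375), 54.619903564453125)
a t2 [435. -59.  49.] 571 48.4 ((428.4646301269531, -66.36344909667969), (181.84817504882812, 52.24205780029297), 84.56414031982422)
a t3 [441. 165.  53.] 719 48.6 ((435.73443603515625, 161.19039916992188), (52.78959655761719, 181.0467071533203), 9.902466773986816)
tier 2177 58.81078808856796 ((673.2125244140625, -37.33404541015625), (211.80780029296875, 176.03811645507812), 87.02409362792969)
bowl [179 185  52  44 439] [123.07973811 134.54411867] ((676.896484375, -140.06124877929688), 90.89816284179688)
 wood 218 [645.7 185.6 222.4] 6
 wood 238 [635.  193.  239.1] 94
 wood 258 [650.8 221.  257.8] 97
 wood 278 [669.5 250.7 278.4] 134
 wood 298 [688.6 282.2 299. ] 125
 wood 318 [703.4 309.6 318.3] 133
 wood 338 [722.7 341.2 339. ] 173
b t3 [420. 174.  53.] 650 50.4 ((431.4661865234375, 158.85064697265625), (53.493587493896484, 182.52142333984375), 8.923578262329102)
b t2 [414. -54.  53.] 521 50.3 ((423.1597900390625, -69.69561767578125), (182.43359375, 54.300048828125), 83.53756713867188)
b t1 [ 430. -246.   51.] 259 50.2 ((435.1883239746094, -265.2051086425781), (116.75821685791016, 56.93947982788086), 55.15623474121094)
tier 2591 60.71237306673447 ((655.7909545898438, -180.82493591308594), (495.59722900390625, 182.34548950195312), 86.16947174072266)
bowl [198 159  44  33 323] [122.89572885 136.61724002] ((671.0079345703125, -143.55113220214844), 92.89495086669922)
 wood 229 [636.  178.4 234.7] 23
 wood 249 [643.3 199.2 249.8] 49
 wood 269 [655.8 226.7 269.7] 64
 wood 289 [674.4 256.8 289.2] 69
 wood 309 [692.5 285.9 308.8] 72
 wood 329 [709.6 316.8 329.4] 81
 wood 349 [721.1 340.4 345.5] 49
```

View pics/c1.png

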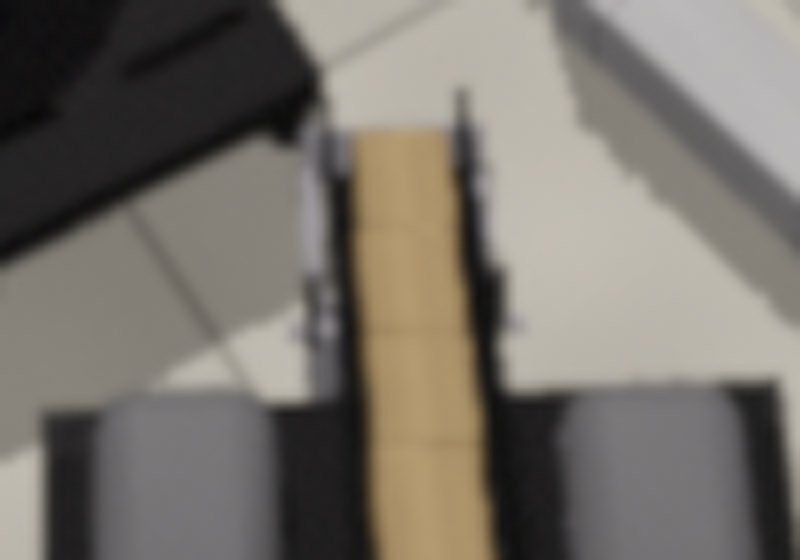

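View pics/c2.png

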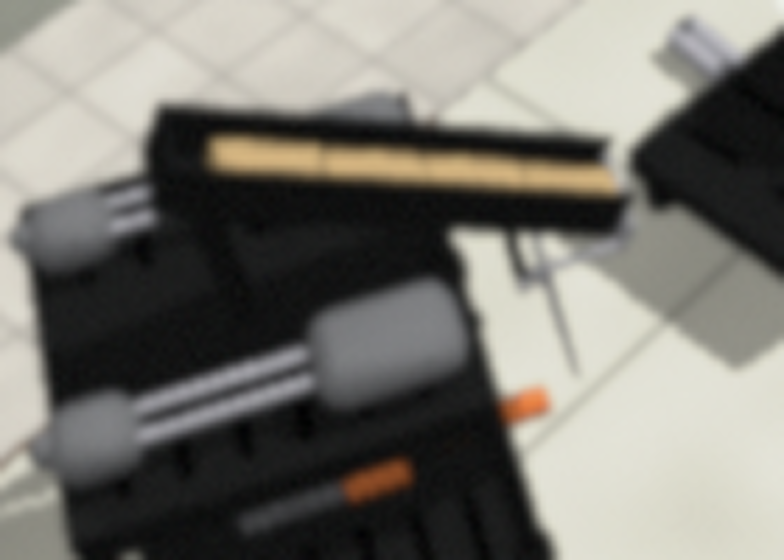

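The crops show the chute outlet, with the blocks ending at about (405,130) in the scene crop. The thin steel paddle hangs below it at about (560,310) in the side crop. My estimates are lip ≈ (629,181,215) with lip +x at ≈ 60°, bowl ≈ (674,-142), and tier centre ≈ (658,-179). Next I work out the bowl grip pose.

```bash
cat >> h.py <<'E'
from scipy.spatial.transform import Rotation as R
def delta(pos,Rt,frm=None):
    "shift/turn in servo units from the present pose (or frm=(pos,Rot)) to the target"
    s=manip.read_state(); p0,R0=frm or (s['eef_pos'],R.from_euler('xyz',s['eef_rot']))
    rv=(Rt*R0.inv()).as_rotvec(); 
    return np.r_[(np.array(pos)-p0)/500,rv/np.pi].round(4), np.degrees(np.linalg.norm(rv)).round(1)
def tool(d,y):
    d=np.array(d,float);d/=np.linalg.norm(d);y=np.array(y,float);y-=d*(y@d);y/=np.linalg.norm(y)
    return R.from_matrix(np.c_[np.cross(y,d),y,d])
a=np.radians(59.8);U=np.array([np.cos(a),np.sin(a),0]);D=.5*U-np.array([0,0,.866]);RB=tool(D,U)
E
python3 - <<'E'
from h import *
b=np.array([674,-142,60.])
rim=b-85.4*U+[0,0,72]; tcp=rim+36*D
print(U,D,rim,tcp,delta(tcp-120*D,RB), tcp-120*D)
E
```

```text
[0.50301995 0.8642748  0.        ] [ 0.25150997  0.4321374  -0.866     ] [ 631.04209656 -215.80906809  132.        ] [ 640.0964556  -200.25212165  100.824     ] (array([ 9.673e-01,  5.659e-01, -4.000e-04, -3.130e-02, -2.107e-01,
        7.369e-01]), np.float64(138.1)) [ 609.9152588  -252.10860977  204.744     ]
```

Emit:
servo_tool(motion=[[[0.1,0.06,0.2,-0.004,-0.024,0.09,0.2],[0.2,0.12,0.2,-0.008,-0.048,0.18,0.4],[0.3,0.17,0.2,-0.012,-0.072,0.26,0.4],[0.4,0.23,0.2,-0.016,-0.1,0.34,0.4],[0.48,0.28,0.2,-0.016,-0.105,0.37,0.4],[0.48,0.28,0.2,-0.016,-0.105,0.37,0.4],[0.48,0.28,0.2,-0.016,-0.105,0.37,0.4],[0.48,0.28,0.2,-0.016,-0.105,0.37,0.4],[0.48,0.28,0.2,-0.016,-0.105,0.37,0.4],[0.48,0.28,0.2,-0.016,-0.105,0.37,0.4]]], newtons=45)

```text
clock: 1.1
eef_pos: [366.0, -395.5, 305.1]
eef_rot: [2.881, -0.177, 1.423]
wrist_force: [0.6, -0.4, -0.1]
finger_gap: 56.7
finger_force: 0.0
```

```bash
cat >> h.py <<'E'
def log():
    s=manip.read_state(); f=open('log.txt','a'); f.write(repr([list(map(float,s[k])) for k in('joints','eef_pos','eef_rot')])+'\n'); f.close()
    return s
E
python3 - <<'E'
from h import *
open('log.txt','a').write(repr([[-1.40562289e+00,3.00404052e-01,1.52150705e+00,-3.67874959e-05,1.32066460e+00,-6.65975240e-02],[126.28829117,-535.0767043,204.95441475],[-3.14060941e+00,-2.98657700e-05,2.31780068e-01]])+'\n')
s=log();print(s['eef_pos'],s['joints'].round(3),s['finger_gap'])
b=np.array([674,-142,60.]);rim=b-85.4*U+[0,0,72]; tcp=rim+36*D
print(delta(tcp-120*D+[0,0,60],RB))
E
```

```text
[ 366.02254785 -395.53202743  305.10924489] [-1.048  0.178  1.472  0.314  1.469 -0.906] 56.71555803252009
(array([ 0.4878,  0.2868, -0.0807, -0.0152, -0.1053,  0.3687]), np.float64(69.1))
```

Emit:
servo_tool(motion=[[[0.1,0.06,-0.02,-0.003,-0.02,0.07,0.4],[0.2,0.12,-0.04,-0.006,-0.04,0.15,0.4],[0.3,0.17,-0.06,-0.01,-0.065,0.22,0.4],[0.4,0.23,-0.08,-0.013,-0.086,0.3,0.4],[0.488,0.287,-0.08,-0.0152,-0.1053,0.3687,0.4],[0.488,0.287,-0.08,-0.0152,-0.1053,0.3687,0.4],[0.488,0.287,-0.08,-0.0152,-0.1053,0.3687,0.4],[0.488,0.287,-0.08,-0.0152,-0.1053,0.3687,0.4],[0.488,0.287,-0.08,-0.0152,-0.1053,0.3687,0.4],[0.488,0.287,-0.08,-0.0152,-0.1053,0.3687,0.4]]])

```text
clock: 2.1
eef_pos: [610.3, -252.1, 265.2]
eef_rot: [2.618, -0.001, 2.613]
wrist_force: [0.1, 0.9, 0.5]
finger_gap: 56.4
finger_force: 0.0
```

Run:
```python
from h import *
s=log();print(s['eef_pos'],s['joints'].round(3))
c=shot('wrist','w1');cv2.imwrite('pics/w1b.png',cv2.resize(c['frame'][:,:,::-1],(800,600)))
b=np.array([674,-142,60.]);rim=b-85.4*U+[0,0,72]; tcp=rim+36*D
print(delta(tcp,RB))
for n,c in(('w',c),('scene',shot('scene','a2')),('side',shot('side','b2_'))):
    W=pts(c);fr=c['frame'].astype(int)
    m=(fr.min(-1)>100)&(W[...,2]>118)&(W[...,2]<150)&(np.hypot(W[...,0]-674,W[...,1]+142)<150)
    q=W[m];
    if len(q)>20: print(n,len(q),np.percentile(q[:,2],[5,50,99]),cv2.minEnclosingCircle(q[:,:2].astype(np.float32)))
    hi=q[q[:,2]>np.percentile(q[:,2],99)-7]
    A=np.c_[2*hi[:,:2],np.ones(len(hi))];x=np.linalg.lstsq(A,(hi[:,:2]**2).sum(1),rcond=None)[0];print(x[:2],np.sqrt(x[2]+x[0]**2+x[1]**2),len(hi))
```

```text
[ 610.26015073 -252.10375506  265.21101653] [-0.653  0.529  1.147  0.519  1.542 -1.731]
(array([ 5.980e-02,  1.036e-01, -3.294e-01,  1.000e-04,  0.000e+00,
        4.000e-04]), np.float64(0.1))
w 5226 [119.26905588 129.97873988 133.17200621] ((677.7688598632812, -140.63392639160156), 89.58638763427734)
[ 676.62433039 -141.48733449] 83.94995739589993 3470
scene 526 [119.15758725 128.07505385 136.20484147] ((676.4713134765625, -141.10284423828125), 91.73103332519531)
[ 676.97645046 -137.64674118] 84.82240854961529 203
side 383 [119.63164829 129.79686642 138.1309586 ] ((674.03857421875, -141.6161651611328), 93.106689453125)
[ 671.81798535 -140.10370781] 84.62432595942265 143
```

View pics/w1b.png

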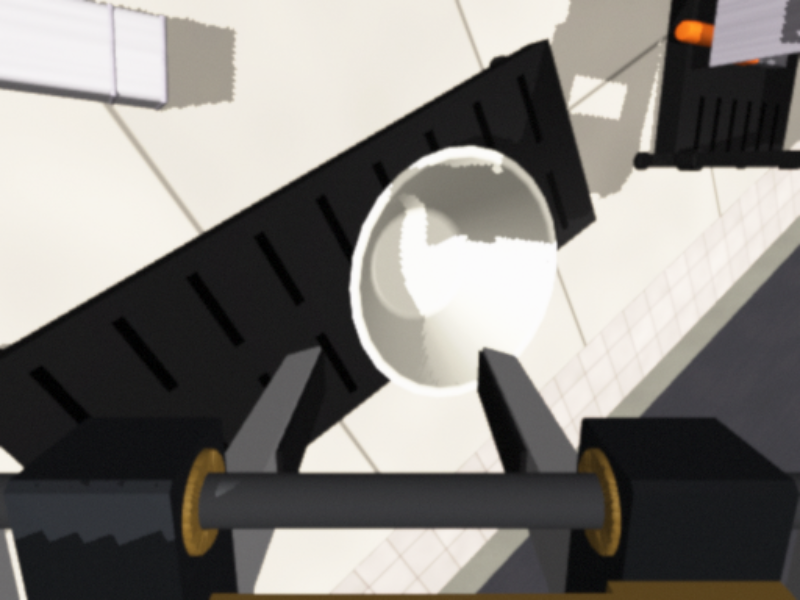

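The wrist picture shows the bowl rim centred near (455,270). The inner finger (right, 520) is over the bowl and the outer finger (left, 270) is outside it. The three views agree on the centre at (676.5,-141), rim at 132.

Emit:
servo_tool(motion=[[[0.004,0.002,-0.06,0,0,0,0.4],[0.005,0.002,-0.12,0,0,0,0.4],[0.015,0.02,-0.155,0,0,0,0.4],[0.025,0.037,-0.19,0,0,0,0.4],[0.035,0.054,-0.225,0,0,0,0.4],[0.045,0.071,-0.26,0,0,0,0.4],[0.055,0.088,-0.295,0,0,0,0.4],[0.065,0.1056,-0.329,0,0,0,0.4],[0.065,0.1056,-0.329,0,0,0,0.4]]])

```text
clock: 3.15
eef_pos: [642.2, -197.6, 99.0]
eef_rot: [2.618, -0.002, 2.618]
wrist_force: [-0.4, 0.4, -0.1]
finger_gap: 56.1
finger_force: 0.0
```

Emit:
servo_tool(motion=[[[0,0,0,0,0,0,1],[0,0,0,0,0,0,1],[0,0,0,0,0,0,1],[0,0,0,0,0,0,1],[0,0,0,0,0,0,1],[0,0,0,0,0,0,1]]], newtons=45)

```text
clock: 3.75
eef_pos: [642.8, -199.1, 101.1]
eef_rot: [2.617, 0.002, 2.619]
wrist_force: [0.9, -0.2, -0.3]
finger_gap: 11.7
finger_force: 0.0
```

Emit:
servo_tool(motion=[[[0,0,0,0,0,0,1],[0,0,0,0,0,0,1],[0,0,0,0,0,0,1],[0,0,0,0,0,0,1]]])

```text
clock: 4.15
eef_pos: [642.8, -198.7, 101.4]
eef_rot: [2.617, 0.002, 2.62]
wrist_force: [-4.5, 1.3, 5.6]
finger_gap: 7.3
finger_force: 44.0
```

Emit:
servo_tool(motion=[[[0,0,0.02,0,0,0,1],[0,0,0.05,0,0,0,1],[0,0,0.08,0,0,0,1],[0,0,0.12,0,0,0,1],[0,0,0.12,0,0,0,1],[0,0,0.12,0,0,0,1]]])

```text
clock: 4.75
eef_pos: [642.9, -199.1, 161.3]
eef_rot: [2.618, 0.003, 2.619]
wrist_force: [-0.3, 0.0, -3.0]
finger_gap: 7.0
finger_force: 45.2
```

Run:
```python
from h import *
s=log();print(s['wrist_force'],s['eef_pos'],s['finger_gap'])
def rim(c,z0,ctr):
    W=pts(c);fr=c['frame'].astype(int)
    m=(fr.min(-1)>100)&(abs(W[...,2]-z0)<14)&(np.hypot(W[...,0]-ctr[0],W[...,1]-ctr[1])<120)
    q=W[m]; x=np.c_[q[:,:2],np.ones(len(q))]; print(len(q),np.percentile(q[:,2],[5,50,95]),cv2.minEnclosingCircle(q[:,:2].astype(np.float32)))
rim(shot('scene','a3'),192,(676,-141)); rim(shot('side','b3'),192,(676,-141))
```

```text
[-0.33600181  0.01622421 -2.96570719] [ 642.86727313 -199.13482742  161.26078532] 6.976885085489408
555 [179.6526557  187.40383202 195.56821774] ((682.0584716796875, -141.58657836914062), 90.56832122802734)
366 [179.001773   187.08200508 196.93797796] ((676.5650634765625, -145.3964080810547), 93.42940521240234)
```

Emit:
servo_tool(motion=[[[-0.03,0.06,0,0,0,0,1],[-0.07,0.14,-0.01,0,0,0,1],[-0.11,0.22,-0.03,0,0,0,1],[-0.15,0.3,-0.05,0,0,0,1],[-0.19,0.38,-0.07,0,0,0,1],[-0.217,0.438,-0.076,0,0,0,1],[-0.217,0.438,-0.076,0,0,0,1],[-0.217,0.438,-0.076,0,0,0,1]]])

```text
clock: 5.65
eef_pos: [534.2, 20.4, 122.8]
eef_rot: [2.617, 0.002, 2.62]
wrist_force: [0.5, -1.6, -2.9]
finger_gap: 6.7
finger_force: 45.6
```

Run:
```python
from h import *
s=log();print(s['eef_pos'],s['joints'].round(2))
c=shot('wrist','w2');a=shot('scene','a4');b=shot('side','b4')
cv2.imwrite('pics/w2b.png',np.hstack([cv2.resize(c['frame'][:,:,::-1],(400,300)),cv2.resize(b['frame'][150:270,60:220,::-1],(400,300),interpolation=cv2.INTER_CUBIC)]))
cv2.imwrite('pics/w2c.png',cv2.resize(np.vstack([cv2.imread('pics/w2b.png'),np.hstack([cv2.resize(a['frame'][200:320,180:340,::-1],(400,300),interpolation=cv2.INTER_CUBIC)]*2)]),(800,600)))
for x in(a,b):
    W=pts(x);fr=x['frame'].astype(int)
    m=(fr.min(-1)>100)&(abs(W[...,2]-150)<14)&(np.hypot(W[...,0]-569,W[...,1]-77)<120)
    q=W[m];print(len(q),np.percentile(q[:,2],[5,50,95]),cv2.minEnclosingCircle(q[:,:2].astype(np.float32)))
```

```text
[534.22116044  20.36617833 122.758425  ] [-0.28  0.28  1.85  0.63  0.98 -1.68]
655 [137.95333166 147.95142195 156.83504579] ((572.197998046875, 78.69107055664062), 90.36991882324219)
536 [137.20737621 148.64230333 158.56322931] ((565.4690551757812, 65.98216247558594), 98.83576965332031)
```

View pics/w2c.png

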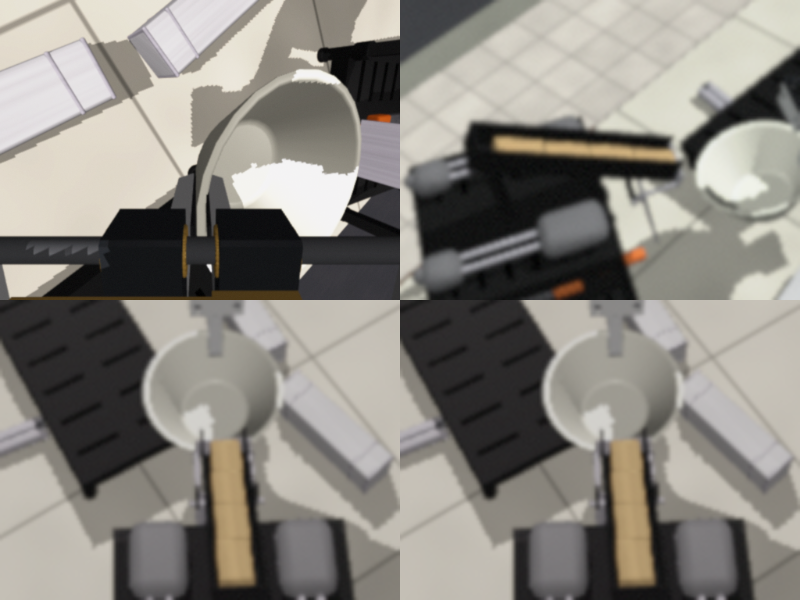

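The wrist picture shows the fingers pinching the bowl's rim at (200,200). The scene crop shows the bowl at (212,390), in line with the chute mouth at (228,440), about 3 mm off laterally. I advance until the rim is just short of the paddle.

Emit:
servo_tool(motion=[[[0.02,0.035,0,0,0,0,1],[0.04,0.07,0,0,0,0,1],[0.055,0.095,0,0,0,0,1],[0.07,0.12,0,0,0,0,1],[0.07,0.12,0,0,0,0,1]]])

```text
clock: 6.3
eef_pos: [569.9, 80.9, 122.8]
eef_rot: [2.617, 0.002, 2.62]
wrist_force: [-0.2, -0.3, -3.6]
finger_gap: 7.2
finger_force: 45.6
```

Emit:
servo_tool(motion=[[[0.007,0.0121,0,0,0,0,1],[0.014,0.0242,0,0,0,0,1],[0.021,0.0363,0,0,0,0,1],[0.025,0.0432,0,0,0,0,1],[0.025,0.0432,0,0,0,0,1]]])

```text
clock: 6.8
eef_pos: [581.8, 102.0, 122.7]
eef_rot: [2.618, 0.002, 2.62]
wrist_force: [-2.3, -2.8, -5.0]
finger_gap: 6.9
finger_force: 45.6
```

Emit:
servo_tool(motion=[[[0.004,0.0069,0,0,0,0,1],[0.008,0.0138,0,0,0,0,1],[0.01,0.0173,0,0,0,0,1],[0.01,0.0173,0,0,0,0,1],[0.01,0.0173,0,0,0,0,1],[0.01,0.0173,0,0,0,0,1]]])

```text
clock: 7.4
eef_pos: [586.7, 110.2, 122.8]
eef_rot: [2.617, 0.002, 2.619]
wrist_force: [-4.4, -5.8, -7.5]
finger_gap: 6.8
finger_force: 45.8
```

Run:
```python
from h import *
a=shot('scene','a5');b=shot('side','b5')
cv2.imwrite('pics/s5.png',np.hstack([cv2.resize(a['frame'][200:320,200:320,::-1],(400,400),interpolation=cv2.INTER_CUBIC),cv2.resize(b['frame'][160:280,90:210,::-1],(400,400),interpolation=cv2.INTER_CUBIC)]))
print(manip.read_state()['wrist_force'])
```

```text
[-2.50854214 -1.61364217 -6.07648896]
```

View pics/s5.png

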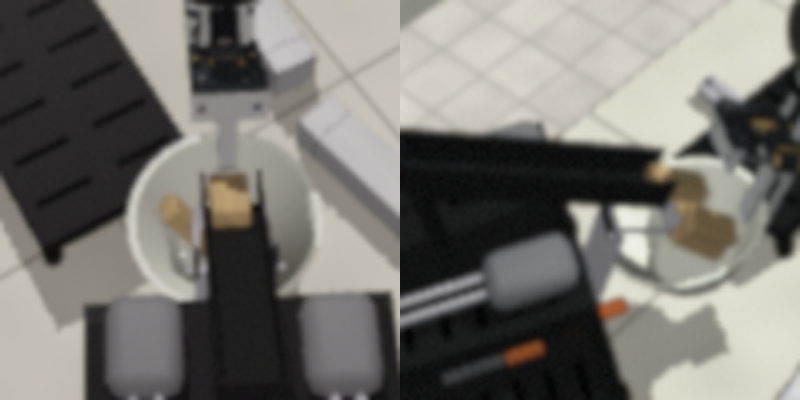

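Most blocks are in the bowl. One is still at the lip at (230,200) in the left crop. I hold a little longer.

Emit:
servo_tool(motion=[[[0.002,0.0035,0,0,0,0,1],[0.002,0.0035,0,0,0,0,1],[0.002,0.0035,0,0,0,0,1],[0.002,0.0035,0,0,0,0,1],[0.002,0.0035,0,0,0,0,1]]])

```text
clock: 8.0
eef_pos: [587.8, 112.0, 122.9]
eef_rot: [2.617, 0.002, 2.619]
wrist_force: [-3.2, -1.8, -6.9]
finger_gap: 6.9
finger_force: 46.0
```

Run:
```python
from h import *
a=shot('scene','a6');b=shot('side','b6')
cv2.imwrite('pics/s6.png',np.hstack([cv2.resize(a['frame'][200:320,200:320,::-1],(400,400),interpolation=cv2.INTER_CUBIC),cv2.resize(b['frame'][160:280,90:210,::-1],(400,400),interpolation=cv2.INTER_CUBIC)]))
for x in(a,b):
    fr=x['frame'].astype(int);W=pts(x);m=(fr[...,0]-fr[...,2]>35)&(fr[...,1]-fr[...,2]>15)&(np.hypot(W[...,0]-620,W[...,1]-166)<150)&(W[...,2]>70)
    q=W[m];print(len(q),np.percentile(q[:,2],[0,25,50,75,100]).round())
print(manip.read_state()['wrist_force'])
```

```text
234 [102. 126. 135. 141. 158.]
280 [ 70. 126. 137. 147. 257.]
[-2.05698137 -3.03230933 -5.48270231]
```

View pics/s6.png

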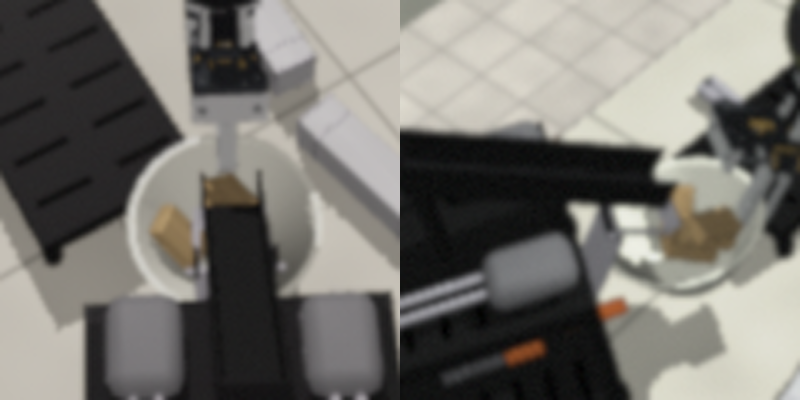

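The chute is empty and the blocks lie in the bowl, highest point at about z 158. I drop slightly and draw back.

Emit:
servo_tool(motion=[[[0,0,-0.01,0,0,0,1],[-0.005,-0.0086,-0.02,0,0,0,1],[-0.015,-0.026,-0.02,0,0,0,1],[-0.03,-0.052,-0.02,0,0,0,1],[-0.05,-0.086,-0.02,0,0,0,1],[-0.07,-0.12,-0.02,0,0,0,1],[-0.09,-0.155,-0.02,0,0,0,1],[-0.11,-0.19,-0.02,0,0,0,1],[-0.11,-0.19,-0.02,0,0,0,1],[-0.11,-0.19,-0.02,0,0,0,1]]])

```text
clock: 9.1
eef_pos: [532.9, 16.3, 113.5]
eef_rot: [2.617, 0.003, 2.618]
wrist_force: [0.2, -1.0, -4.3]
finger_gap: 7.1
finger_force: 45.9
```

Run:
```python
from h import *
a=shot('scene','a7');b=shot('side','b7');s=log()
cv2.imwrite('pics/s7.png',np.hstack([cv2.resize(a['frame'][180:300,200:320,::-1],(400,400),interpolation=cv2.INTER_CUBIC),cv2.resize(b['frame'][160:280,90:210,::-1],(400,400),interpolation=cv2.INTER_CUBIC)]))
print(s['wrist_force'],s['eef_pos'])
for x in(a,b):
    W=pts(x);fr=x['frame'].astype(int)
    m=(fr.min(-1)>100)&(abs(W[...,2]-138)<14)&(np.hypot(W[...,0]-569,W[...,1]-77)<120)
    q=W[m];print(len(q),np.percentile(q[:,2],[5,50,95]),cv2.minEnclosingCircle(q[:,:2].astype(np.float32)))
```

```text
[-0.72804821 -0.70956167 -4.09222211] [533.03218769  17.12752712 113.21939907]
730 [125.62679198 137.49899606 146.59239418] ((571.079345703125, 74.2277603149414), 89.89205932617188)
621 [125.41810732 137.14068965 148.24242946] ((565.3577270507812, 64.17524719238281), 97.24047088623047)
```

View pics/s7.png

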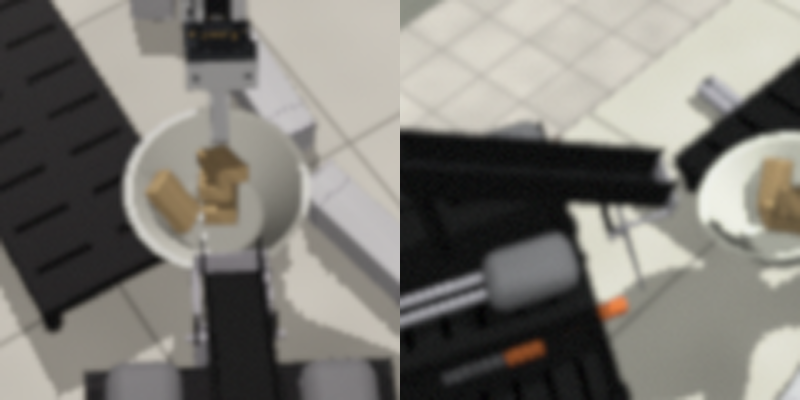

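All four blocks are in the bowl, the chute is empty and the paddle is hanging shut. Now I set the bowl on the left part of the tier.

Emit:
servo_tool(motion=[[[0.0,0.0,0.03,0,0,0,1],[0.02,-0.016,0.04,0,0,0,1],[0.06,-0.048,0.04,0,0,0,1],[0.1,-0.08,0.04,0,0,0,1],[0.14,-0.112,0.04,0,0,0,1],[0.18,-0.144,0.03,0,0,0,1],[0.205,-0.164,0.01,0,0,0,1],[0.205,-0.164,-0.01,0,0,0,1],[0.205,-0.164,-0.016,0,0,0,1],[0.205,-0.164,-0.016,0,0,0,1]]])

```text
clock: 10.2
eef_pos: [634.8, -64.2, 104.9]
eef_rot: [2.617, 0.001, 2.62]
wrist_force: [0.2, 0.7, -4.8]
finger_gap: 6.8
finger_force: 45.8
```

Emit:
servo_tool(motion=[[[0,0,-0.004,0,0,0,1],[0,0,-0.007,0,0,0,1],[0,0,-0.007,0,0,0,1],[0,0,-0.007,0,0,0,1]]])

```text
clock: 10.6
eef_pos: [635.6, -65.0, 102.5]
eef_rot: [2.617, 0.003, 2.619]
wrist_force: [-3.5, -2.8, 5.2]
finger_gap: 7.0
finger_force: 46.0
```

Emit:
servo_tool(motion=[[[0,0,0,0,0,0,0.65],[0,0,0,0,0,0,0.65],[0,0,0,0,0,0,0.65],[0,0,0,0,0,0,0.65]]])

```text
clock: 11.0
eef_pos: [635.4, -64.8, 101.3]
eef_rot: [2.617, 0.002, 2.619]
wrist_force: [-0.2, -0.1, 0.7]
finger_gap: 32.2
finger_force: 0.0
```

Emit:
servo_tool(motion=[[[-0.01,-0.0173,0.0346,0,0,0,0.65],[-0.025,-0.043,0.0866,0,0,0,0.65],[-0.05,-0.086,0.173,0,0,0,0.6],[-0.08,-0.138,0.277,0,0,0,0.5],[-0.1,-0.17,0.4,0,0,0,0],[-0.1,-0.17,0.4,0,0,0,0],[-0.1,-0.17,0.4,0,0,0,0]]])

```text
clock: 11.7
eef_pos: [585.7, -151.2, 305.2]
eef_rot: [2.617, 0.008, 2.618]
wrist_force: [-0.6, 0.6, 0.7]
finger_gap: 66.5
finger_force: 0.0
```

Run:
```python
from h import *
from scipy.optimize import least_squares
s=log();a=shot('scene','a8')
L=[eval(l) for l in open('log.txt')]
def fk(q,p):
    h,o,L1,L2,e,L3=p
    r1=R.from_euler('z',q[0]);r2=r1*R.from_euler('y',q[1]);r3=r2*R.from_euler('y',q[2]);r4=r3*R.from_euler('z',q[3]);r5=r4*R.from_euler('y',q[4]);r6=r5*R.from_euler('z',q[5])
    return np.array([0,0,h])+r1.apply([o,0,0])+r2.apply([0,0,L1])+r3.apply([e,0,L2])+r5.apply([0,0,L3]),r6
f=lambda p:np.concatenate([fk(l[0],p)[0]-l[1] for l in L])
r=least_squares(f,[300,0,400,350,0,250]);print(r.x.round(1),abs(r.fun).max())
# tool fixed rotation
for l in L: print((fk(l[0],r.x)[1].inv()*R.from_euler('xyz',l[2])).as_matrix().round(3).tolist(), fk(l[0],r.x)[0]-l[1])
x=a;W=pts(x);fr=x['frame'].astype(int)
m=(fr.min(-1)>100)&(abs(W[...,2]-130)<14)&(np.hypot(W[...,0]-670,W[...,1]+8)<120);q=W[m];print(len(q),np.percentile(q[:,2],[5,50,95]),cv2.minEnclosingCircle(q[:,:2].astype(np.float32)))
```

```text
[288.1 -17.2 445.2 460.2  56.2 347.1] 36.51169350787431
[[-0.0, -1.0, 0.0], [1.0, -0.0, 0.0], [-0.0, 0.0, 1.0]] [-36.51169351  -3.57588123  -7.37095069]
[[0.0, -1.0, 0.0], [1.0, 0.0, 0.0], [-0.0, 0.0, 1.0]] [-11.2870346   -6.62589853  -1.29924819]
[[0.0, -1.0, -0.0], [1.0, 0.0, 0.0], [-0.0, -0.0, 1.0]] [0.56587183 1.19244944 2.35325984]
[[0.0, -1.0, -0.0], [1.0, 0.0, 0.0], [-0.0, -0.0, 1.0]] [ 1.78228911  0.79142705 -0.35753011]
[[0.0, -1.0, -0.0], [1.0, 0.0, -0.0], [0.0, -0.0, 1.0]] [0.66952906 0.35400049 1.27084552]
[[0.0, -1.0, -0.0], [1.0, 0.0, 0.0], [-0.0, -0.0, 1.0]] [0.34972273 0.52857383 1.1553588 ]
[[0.0, -1.0, -0.0], [1.0, 0.0, 0.0], [0.0, -0.0, 1.0]] [1.56117978 1.00587711 4.24826497]
677 [117.43695362 127.04386814 133.68532115] ((672.6799926757812, -9.073615074157715), 91.07461547851562)
```

```bash
cat > kin.py <<'E'
import numpy as np
from scipy.spatial.transform import Rotation as R
from scipy.optimize import least_squares
L=[eval(l) for l in open('log.txt')]
T=R.from_matrix([[0,-1,0],[1,0,0],[0,0,1]])
def fk(q,p):
    h,o,L1,L2,e,L3,d1,d2,d3=p
    r1=R.from_euler('z',q[0]);r2=r1*R.from_euler('y',q[1]);r3=r2*R.from_euler('y',q[2]);r4=r3*R.from_euler('z',q[3]);r5=r4*R.from_euler('y',q[4]);r6=r5*R.from_euler('z',q[5])
    return np.array([0,0,h])+r1.apply([o,d1,0])+r2.apply([0,0,L1])+r3.apply([e,0,L2])+r4.apply([0,d2,0])+r5.apply([d3,0,L3]),r6*T
f=lambda p:np.concatenate([fk(l[0],p)[0]-l[1] for l in L]+[(p-P0)*.002])
P0=np.array([300,0,430,430,0,280,0,0,0.])
fit=least_squares(f,P0);p=fit.x
lo=np.array([-3.03,-.79,.23,-1.04,0,-2.55]);hi=np.array([3.03,2.21,2.52,4.18,3.07,2.55])
def ik(pos,Rt,q0):
    g=lambda q:np.r_[(fk(q,p)[0]-pos)/100,(Rt*fk(q,p)[1].inv()).as_rotvec()]
    s=least_squares(g,np.clip(q0,lo+.01,hi-.01),bounds=(lo,hi));return s.x.round(2),np.linalg.norm(s.fun).round(4)
E
python3 - <<'E'
from kin import *
print(p.round(1),abs(fit.fun).max())
from h import tool
q0=np.array(L[-1][0]);print(q0.round(2))
t=np.radians(-15)
for name,pos in(('A',(620,-190,150)),('C',(610,-360,150))):
  az=np.arctan2(pos[1],pos[0])
  for daz in(-60,-30,0,30,60):
    for el in (0,15,30):
      a=az+np.radians(daz);e=np.radians(el)
      d=[np.cos(a)*np.cos(e),np.sin(a)*np.cos(e),-np.sin(e)]
      for sg in(1,-1):
        best=min((ik(np.array(pos)+0,tool(d,[-sg*np.sin(a),sg*np.cos(a),0]),np.r_[az,g])for g in([.4,1.6,.3,.6,0],[.4,1.8,3.1,.5,0],[.4,1.6,1.5,1.2,0])),key=lambda x:x[1])
        if best[1]<.02: print(name,daz,el,sg,best)
E
```

```text
[221.2  -0.  424.2 447.5  40.9 270.6  36.6   0.   -0. ] 0.1575913414414125
[-0.54  0.33  1.33  0.53  1.49 -1.64]
A -30 0 1 (array([-0.07,  0.64,  2.  ,  3.96,  1.21,  1.21]), np.float64(0.0))
A -30 0 -1 (array([-0.07,  0.64,  2.  ,  3.96,  1.21, -1.93]), np.float64(0.0))
A -30 15 1 (array([-0.08,  0.48,  2.  ,  4.16,  0.87,  0.99]), np.float64(0.0))
A -30 15 -1 (array([-0.08,  0.48,  2.  ,  4.16,  0.87, -2.15]), np.float64(0.0))
A 0 0 1 (array([-0.39,  0.58,  2.15,  3.04,  1.16,  1.61]), np.float64(0.0))
A 0 0 -1 (array([-0.39,  0.58,  2.15,  3.04,  1.16, -1.53]), np.float64(0.0))
A 0 15 1 (array([-0.39,  0.4 ,  2.14,  3.  ,  0.71,  1.65]), np.float64(0.0))
A 0 15 -1 (array([-0.39,  0.4 ,  2.14,  3.  ,  0.71, -1.49]), np.float64(0.0))
A 0 30 1 (array([-0.39,  0.29,  2.06,  2.84,  0.26,  1.82]), np.float64(0.0))
A 0 30 -1 (array([-0.39,  0.29,  2.06,  2.84,  0.26, -1.32]), np.float64(0.0))
A 30 0 1 (array([-0.7 ,  0.64,  2.  ,  2.16,  1.27,  1.99]), np.float64(0.0))
A 30 0 -1 (array([-0.7 ,  0.64,  2.  ,  2.16,  1.27, -1.16]), np.float64(0.0))
A 30 15 1 (array([-0.68,  0.48,  2.  ,  1
[... 1480 characters left out ...]
ray([-0.89,  0.71,  1.84,  2.18,  1.2 , -1.09]), np.float64(0.0))
C 30 15 1 (array([-0.87,  0.57,  1.84,  1.95,  0.91,  2.27]), np.float64(0.0))
C 30 15 -1 (array([-0.87,  0.57,  1.84,  1.95,  0.91, -0.87]), np.float64(0.0))
C 30 30 -1 (array([-0.83,  0.48,  1.77,  1.54,  0.69, -0.45]), np.float64(0.0))
C 60 0 1 (array([-0.98,  0.88,  1.47,  1.62,  1.52,  2.37]), np.float64(0.0))
C 60 0 -1 (array([-0.98,  0.88,  1.47,  1.62,  1.52, -0.78]), np.float64(0.0))
C 60 15 1 (array([-0.97,  0.76,  1.48,  1.42,  1.34,  2.51]), np.float64(0.0))
C 60 15 -1 (array([-0.97,  0.76,  1.48,  1.42,  1.34, -0.64]), np.float64(0.0))
C 60 30 -1 (array([-0.92,  0.67,  1.45,  1.17,  1.2 , -0.44]), np.float64(0.0))
```

Kinematics fit to 0.16 mm. The bowl stands at (672,-9) with its rim at 132. Next is tin 2, the middle one.

Run:
```python
from h import *
t=np.radians(-6);Rt=tool([0,0,-1],[np.cos(t),np.sin(t),0])
print(delta([426,-68,220],Rt)); from kin import *
print(ik(np.array([426,-68,220]),Rt,manip.read_state()['joints']))
```

```text
(array([-0.3189,  0.1648, -0.1651, -0.0788,  0.1578, -0.3584]), np.float64(71.9))
(array([-0.24,  0.02,  1.81,  0.  ,  1.31, -0.14]), np.float64(0.0))
```

Emit:
servo_tool(motion=[[[-0.04,0.02,0,-0.01,0.02,-0.045,0],[-0.08,0.04,-0.03,-0.02,0.04,-0.09,0],[-0.12,0.06,-0.06,-0.03,0.06,-0.135,0],[-0.16,0.08,-0.08,-0.04,0.08,-0.18,0],[-0.2,0.1,-0.1,-0.05,0.1,-0.225,0],[-0.24,0.12,-0.12,-0.06,0.12,-0.27,0],[-0.28,0.14,-0.14,-0.07,0.14,-0.32,0],[-0.319,0.165,-0.165,-0.0788,0.1578,-0.3584,0],[-0.319,0.165,-0.165,-0.0788,0.1578,-0.3584,0],[-0.319,0.165,-0.165,-0.0788,0.1578,-0.3584,0]]])

```text
clock: 12.75
eef_pos: [425.5, -66.5, 217.5]
eef_rot: [-3.139, -0.003, 1.467]
wrist_force: [-0.5, -0.5, 0.6]
finger_gap: 94.0
finger_force: 0.0
```

```bash
cat >> h.py <<'E'
def tin(c,x,y,zt=50,rad=125):
    W=pts(c);fr=c['frame'].astype(int)
    m=(abs(W[...,2]-zt)<7)&(np.hypot(W[...,0]-x,W[...,1]-y)<rad)&(fr.max(-1)>90)
    n,lab,st,_=cv2.connectedComponentsWithStats(m.astype(np.uint8)); i=1+st[1:,4].argmax(); q=W[lab==i]
    (cx,cy),(w,h),an=cv2.minAreaRect(q[:,:2].astype(np.float32))
    if h>w: an+=90
    return np.array([cx,cy,np.median(q[:,2]),an%180,max(w,h),min(w,h)]).round(1)
E
python3 - <<'E'
from h import *
s=manip.read_state();print(s['eef_pos'],s['moment'],s['wrist_force'])
c=shot('wrist','w8');r=tin(c,426,-68);print(r)
t=np.radians(r[3]-90);print(delta([r[0],r[1],8],tool([0,0,-1],[np.cos(t),np.sin(t),0])))
E
```

```text
[425.46381589 -66.47274793 217.51115978] [-0.06839449 -0.09723052 -0.00418758] [-0.46830497 -0.49974168  0.59329619]
[428.6 -69.1  49.9  84.7 178.9  50.3]
(array([ 5.800e-03, -4.500e-03, -4.197e-01, -1.100e-03, -4.000e-04,
        3.200e-03]), np.float64(0.6))
```

Emit:
servo_tool(motion=[[[0.006,-0.005,-0.08,0,0,0.003,0],[0.006,-0.005,-0.16,0,0,0.003,0],[0.006,-0.005,-0.24,0,0,0.003,0],[0.006,-0.005,-0.32,0,0,0.003,0],[0.006,-0.005,-0.38,0,0,0.003,0],[0.006,-0.005,-0.42,0,0,0.003,0],[0.006,-0.005,-0.42,0,0,0.003,0.3],[0.006,-0.005,-0.42,0,0,0.003,1],[0.006,-0.005,-0.42,0,0,0.003,1],[0.006,-0.005,-0.42,0,0,0.003,1]]], newtons=60)

```text
clock: 13.8
eef_pos: [429.5, -70.2, 10.0]
eef_rot: [3.14, -0.002, 1.475]
wrist_force: [0.8, -0.2, -0.3]
finger_gap: 65.7
finger_force: 0.0
```

Emit:
servo_tool(motion=[[[0,0,0,0,0,0,1],[0,0,0,0,0,0,1],[0,0,0,0,0,0,1],[0,0,0,0,0,0,1],[0,0,0.03,0,0,0,1],[0,0,0.06,0,0,0,1],[0,0,0.06,0,0,0,1],[0,0,0.06,0,0,0,1],[0,0,0.06,0,0,0,1]]])

```text
clock: 14.7
eef_pos: [428.2, -69.8, 38.0]
eef_rot: [-3.14, -0.003, 1.475]
wrist_force: [0.6, 0.6, -8.3]
finger_gap: 49.7
finger_force: 60.0
```

Run:
```python
from h import *
s=manip.read_state();print(s['eef_pos'],s['moment'],s['wrist_force'],s['finger_gap'])
c=shot('scene','a9');W=pts(c)
m=(np.hypot(W[...,0]-428,W[...,1]+69)<125)&(W[...,2]>40)&(W[...,2]<110)&(c['frame'].min(-1)>110);q=W[m]
for y in range(-160,20,20):
    k=q[abs(q[:,1]-y)<10]; 
    if len(k)>3: print(y,len(k),np.percentile(k[:,2],[50,90]).round(1))
```

```text
[428.22370761 -69.79086804  38.02332564] [ 0.29324005 -0.13862293  0.00222536] [ 0.55798493  0.57434372 -8.27603744] 49.66008094680463
-120 5 [74.  78.6]
-100 10 [76.9 80.4]
-80 23 [76.1 81.7]
-60 84 [77.4 88.4]
-40 68 [76.9 80.3]
-20 71 [77.3 80.5]
0 66 [77.5 81.3]
```

The moment about x is +0.36 N m net, so the right (-y) end should be heavy. I check the sign once by gripping lightly and looking for a sag.

Emit:
servo_tool(motion=[[[0,0,0,0,0,0,1],[0,0,0,0,0,0,1],[0,0,0,0,0,0,1],[0,0,0,0,0,0,1]]], newtons=18)

```text
clock: 15.15
eef_pos: [428.8, -69.9, 38.8]
eef_rot: [-3.141, -0.003, 1.475]
wrist_force: [-0.4, 0.6, -7.0]
finger_gap: 49.8
finger_force: 18.0
```

```bash
cat >> h.py <<'E'
def prof(x,y):
    s=manip.read_state();print(s['eef_pos'].round(1),s['moment'].round(2),s['wrist_force'].round(1),s['finger_gap'])
    c=manip.camera('scene');W=pts(c)
    m=(np.hypot(W[...,0]-x,W[...,1]-y)<125)&(W[...,2]>25)&(W[...,2]<130)&(c['frame'].min(-1)>110);q=W[m]
    print([(d,np.percentile(k[:,2],50).round(1)) for d in range(-100,101,20) for k in [q[abs(q[:,1]-y-d)<10]] if len(k)>3])
E
python3 -c "
from h import *
prof(428,-70)"
```

```text
[428.8 -69.9  38.8] [ 0.28 -0.12  0.03] [-0.4  0.6 -7. ] 49.81053661819903
[(-80, np.float64(47.9)), (-40, np.float64(62.7)), (-20, np.float64(68.3)), (0, np.float64(76.1)), (20, np.float64(81.9)), (40, np.float64(89.5)), (60, np.float64(95.5)), (80, np.float64(98.8)), (100, np.float64(71.2))]
```

The sag confirms it: the -y end is low, so tin 2's right end is heavy and the moment sign holds. I lay it flat, regrip firmly and lift, while planning the upright path.

Emit:
servo_tool(motion=[[[0,0,-0.02,0,0,0,1],[0,0,-0.04,0,0,0,1],[0,0,-0.056,0,0,0,0.9],[0,0,-0.058,0,0,0,0.35],[0,0,-0.058,0,0,0,0.35],[0,0,-0.058,0,0,0,0.35],[0,0,-0.058,0,0,0,1],[0,0,-0.058,0,0,0,1],[0,0,-0.058,0,0,0,1],[0,0,-0.058,0,0,0,1]]], newtons=60)

```text
clock: 16.2
eef_pos: [429.1, -70.1, 10.2]
eef_rot: [3.141, -0.002, 1.475]
wrist_force: [0.3, -0.7, 2.5]
finger_gap: 49.8
finger_force: 60.0
```

Emit:
servo_tool(motion=[[[0,0,0,0,0,0,1],[0,0,0,0,0,0,1],[0,0,0.03,0,0,0,1],[0,0,0.08,0,0,0,1],[0,0,0.16,0,0,0,1],[0,0,0.24,0,0,0,1],[0,0,0.32,0,0,0,1],[0,0,0.4,0,0,0,1],[0,0,0.44,0,0,0,1],[0,0,0.44,0,0,0,1]]])

```text
clock: 17.2
eef_pos: [429.2, -70.0, 231.4]
eef_rot: [3.139, -0.002, 1.475]
wrist_force: [-0.7, 0.5, -7.6]
finger_gap: 49.7
finger_force: 60.0
```

```bash
cat >> h.py <<'E'
def plan(q1,n=20):
    "joint-space path from now to joints q1 as servo rows (relative to now), 10 rows per call"
    import kin
    s=manip.read_state();q0=s['joints'];p0=s['eef_pos'];R0=R.from_euler('xyz',s['eef_rot'])
    frm=(p0,R0)
    for k in range(1,n+1):
        pk,Rk=kin.fk(q0+(q1-q0)*k/n,kin.p)
        print(k,delta(pk,Rk,frm)[0].round(3).tolist(),pk.round())
        if k%10==0: frm=(pk,Rk)
def upright(gx,gy,gz,az,sg,daz=60,el=0):
    import kin
    a=np.radians(daz)+np.arctan2(gy,gx);e=np.radians(el)
    d=np.array([np.cos(a)*np.cos(e),np.sin(a)*np.cos(e),-np.sin(e)])
    Rt=tool(d,[-sg*np.sin(a),sg*np.cos(a),0]);pos=np.array([gx,gy,gz])+19*d
    j=[kin.ik(pos,Rt,np.r_[-.5,g]) for g in([.6,1.6,1.5,1.4,2.3],[.6,1.6,1.5,1.4,-.8])]
    return pos,Rt,min(j,key=lambda x:x[1])
E
python3 - <<'E'
from h import *
prof(428,-70)
for dz in(45,60,75):
  for g in((630,-185),(620,-280),(612,-370)):
    for sg in(1,-1): print(dz,g,sg,upright(*g,151,0,sg,dz)[2], upright(*g,220,0,sg,dz)[2])
E
```

```text
[429.2 -70.  231.4] [ 0.16 -0.17 -0.03] [-0.7  0.5 -7.6] 49.65861923884045
[]
45 (630, -185) 1 (array([-0.71,  0.73,  1.79,  1.87,  1.37,  2.16]), np.float64(0.0)) (array([-0.71,  0.58,  1.81,  1.84,  1.33,  2.29]), np.float64(0.0))
45 (630, -185) -1 (array([-0.71,  0.73,  1.79,  1.87,  1.37, -0.98]), np.float64(0.0)) (array([-0.71,  0.58,  1.81,  1.84,  1.33, -0.85]), np.float64(0.0))
45 (620, -280) 1 (array([-0.83,  0.75,  1.73,  1.87,  1.34,  2.19]), np.float64(0.0)) (array([-0.83,  0.62,  1.74,  1.84,  1.31,  2.31]), np.float64(0.0))
45 (620, -280) -1 (array([-0.83,  0.75,  1.73,  1.87,  1.34, -0.95]), np.float64(0.0)) (array([-0.83,  0.62,  1.74,  1.84,  1.31, -0.83]), np.float64(0.0))
45 (612, -370) 1 (array([-0.93,  0.8 ,  1.63,  1.88,  1.31,  2.24]), np.float64(0.0)) (array([-0.93,  0.67,  1.65,  1.85,  1.28,  2.36]), np.float64(0.0))
45 (612, -370) -1 (array([-0.93,  0.8 ,  1.63,  1.88,  1.31, -0.9 ]), np.float64(0.0)) (array([-0.93,  0.67,  1.65,  1.85,  1.28, -0.79]), np.float64(0.0))
60 (630, -185) 1 (array([-0.74,  0.81,  1.61,  1.62,  1.52,  2.29]), np.float64(0.0)) (ar
[... 1079 characters left out ...]
(0.0)) (array([-0.73,  0.79,  1.41,  1.46,  1.72, -0.64]), np.float64(0.0))
75 (620, -280) 1 (array([-0.86,  0.94,  1.32,  1.46,  1.7 ,  2.44]), np.float64(0.0)) (array([-0.86,  0.83,  1.34,  1.47,  1.71,  2.54]), np.float64(0.0))
75 (620, -280) -1 (array([-0.86,  0.94,  1.32,  1.46,  1.7 , -0.7 ]), np.float64(0.0)) (array([-0.86,  0.83,  1.34,  1.47,  1.71, -0.61]), np.float64(0.0))
75 (612, -370) 1 (array([-0.95,  1.  ,  1.21,  1.48,  1.69,  2.5 ]), np.float64(0.0)) (array([-0.96,  0.89,  1.24,  1.51,  1.69,  2.55]), np.float64(0.0378))
75 (612, -370) -1 (array([-0.95,  1.  ,  1.21,  1.48,  1.69, -0.64]), np.float64(0.0)) (array([-0.95,  0.9 ,  1.22,  1.49,  1.7 , -0.55]), np.float64(0.0))
```

Run:
```python
from h import *
pos,Rt,(q,e)=upright(630,-185,200,0,-1)
print(pos,q,e,manip.read_state()['joints'].round(2))
import kin
q,e=kin.ik(pos,Rt,q);plan(q,20)
```

```text
[ 643.75124005 -171.88880642  200.        ] [-0.74  0.72  1.62  1.62  1.52 -0.77] 0.0 [-0.25  0.02  1.79  0.    1.33 -0.15]
1 [0.01, 0.019, -0.021, 0.027, 0.004, -0.004] [434. -60. 219.]
2 [0.023, 0.038, -0.04, 0.054, 0.007, -0.009] [440. -51. 209.]
3 [0.037, 0.055, -0.055, 0.082, 0.008, -0.014] [447. -43. 202.]
4 [0.053, 0.07, -0.067, 0.109, 0.008, -0.02] [455. -35. 196.]
5 [0.072, 0.083, -0.076, 0.136, 0.005, -0.026] [464. -28. 191.]
6 [0.092, 0.093, -0.083, 0.163, 0.002, -0.032] [475. -23. 188.]
7 [0.114, 0.101, -0.088, 0.189, -0.004, -0.04] [486. -19. 185.]
8 [0.138, 0.105, -0.09, 0.215, -0.011, -0.047] [498. -18. 184.]
9 [0.163, 0.105, -0.09, 0.241, -0.02, -0.055] [510. -18. 184.]
10 [0.19, 0.1, -0.089, 0.266, -0.03, -0.064] [523. -20. 185.]
11 [0.027, -0.009, 0.002, 0.024, -0.01, -0.012] [537. -24. 186.]
12 [0.055, -0.022, 0.006, 0.047, -0.02, -0.026] [551. -31. 188.]
13 [0.083, -0.04, 0.01, 0.069, -0.032, -0.04] [565. -40. 190.]
14 [0.111, -0.063, 0.014, 0.09, -0.045, -0.056] [579. -51. 192.]
15 [0.137, -0.092, 0.019, 0.11, -0.059, -0.072] [592. -65. 194.]
16 [0.163, -0.125, 0.023, 0.128, -0.073, -0.09] [605. -82. 196.]
17 [0.186, -0.163, 0.026, 0.146, -0.089, -0.108] [ 617. -101.  198.]
18 [0.207, -0.206, 0.029, 0.162, -0.105, -0.128] [ 627. -123.  199.]
19 [0.226, -0.254, 0.03, 0.177, -0.122, -0.148] [ 636. -147.  200.]
20 [0.241, -0.306, 0.029, 0.191, -0.14, -0.17] [ 644. -173.  199.]
```

The direct path would sweep over the bowl, so I route it right and higher.

Emit:
servo_tool(motion=[[[0.0,-0.02,0.04,0.027,0.004,-0.004,1],[0.0,-0.05,0.08,0.054,0.007,-0.009,1],[0.0,-0.08,0.12,0.082,0.008,-0.014,1],[0.02,-0.11,0.14,0.109,0.008,-0.02,1],[0.04,-0.14,0.14,0.136,0.005,-0.026,1],[0.06,-0.17,0.14,0.163,0.002,-0.032,1],[0.09,-0.2,0.14,0.189,-0.004,-0.04,1],[0.12,-0.22,0.14,0.215,-0.011,-0.047,1],[0.15,-0.24,0.14,0.241,-0.02,-0.055,1],[0.18,-0.26,0.14,0.266,-0.03,-0.064,1]]])

```text
clock: 18.25
eef_pos: [519.2, -200.6, 296.7]
eef_rot: [-3.033, -0.841, 1.208]
wrist_force: [1.3, 0.6, -7.4]
finger_gap: 50.0
finger_force: 60.0
```

Run:
```python
from h import *
s=log();print(s['eef_pos'],s['joints'].round(2),s['wrist_force'])
pos,Rt,(q,e)=upright(630,-185,151,0,-1)
pos[2]=270
print(delta(pos,Rt))
```

```text
[ 519.1929748  -200.62521069  296.72305968] [-0.76  0.46  1.3   0.73  1.82 -0.42] [ 1.32661304  0.56491288 -7.43365979]
(array([ 0.2491,  0.0575, -0.0534,  0.1885, -0.1405, -0.1684]), np.float64(52.1))
```

Emit:
servo_tool(motion=[[[0.03,0.007,0,0.024,-0.01,-0.012,1],[0.06,0.014,0,0.047,-0.02,-0.026,1],[0.09,0.02,0,0.07,-0.035,-0.045,1],[0.12,0.027,0,0.092,-0.05,-0.065,1],[0.15,0.035,-0.01,0.114,-0.068,-0.085,1],[0.18,0.042,-0.02,0.136,-0.086,-0.107,1],[0.21,0.05,-0.04,0.16,-0.108,-0.13,1],[0.249,0.0575,-0.053,0.1885,-0.1405,-0.1684,1],[0.249,0.0575,-0.053,0.1885,-0.1405,-0.1684,1],[0.249,0.0575,-0.053,0.1885,-0.1405,-0.1684,1]]])

```text
clock: 19.25
eef_pos: [642.8, -170.3, 268.8]
eef_rot: [-2.76, -1.563, 0.378]
wrist_force: [1.0, -0.7, -7.1]
finger_gap: 49.5
finger_force: 60.0
```

Run:
```python
from h import *
s=log();print(s['eef_pos'],s['joints'].round(2),s['wrist_force'],s['moment'])
pos,Rt,(q,e)=upright(630,-185,151,0,-1)
print(delta(pos,Rt))
a=shot('scene','a10');b=shot('side','b10')
for x in(a,b):
    W=pts(x);fr=x['frame'].astype(int);m=(np.hypot(W[...,0]-630,W[...,1]+185)<60)&(W[...,2]>120)&(fr.min(-1)>120)&(W[...,2]<400);q=W[m];print(len(q),np.percentile(q[:,2],[1,50,99]).round())
cv2.imwrite('pics/s10.png',np.hstack([cv2.resize(a['frame'][80:260,120:300,::-1],(400,400)),cv2.resize(b['frame'][80:260,120:300,::-1],(400,400))]))
```

```text
[ 642.79640419 -170.30247427  268.79754327] [-0.74  0.59  1.62  1.61  1.51 -0.64] [ 0.99433198 -0.69414839 -7.12048167] [-1.17857931  1.22077828  0.00656231]
(array([ 0.0019, -0.0032, -0.2356,  0.0009, -0.0024,  0.0005]), np.float64(0.5))
322 [202. 373. 380.]
303 [228. 361. 383.]
```

View pics/s10.png

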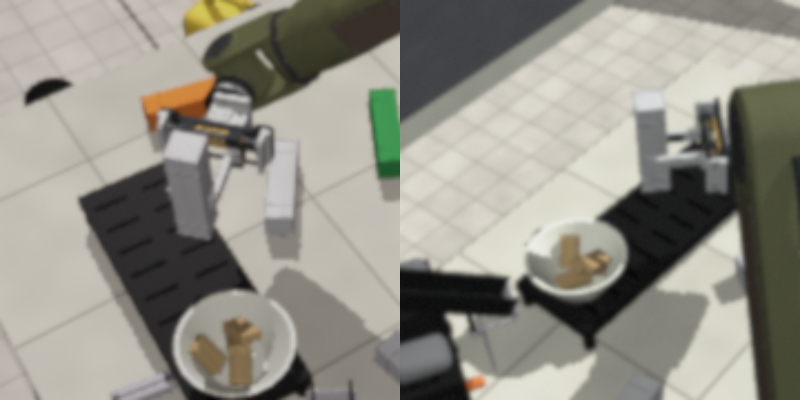

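Both views show the tin upright in the gripper over the tier, right of the bowl. I lower it until the force tells of contact.

Emit:
servo_tool(motion=[[[0.001,-0.002,-0.06,0,-0.001,0,1],[0.002,-0.003,-0.12,0.001,-0.0024,0,1],[0.002,-0.003,-0.17,0.001,-0.0024,0,1],[0.002,-0.003,-0.21,0.001,-0.0024,0,1],[0.002,-0.003,-0.222,0.001,-0.0024,0,1],[0.002,-0.003,-0.226,0.001,-0.0024,0,1],[0.002,-0.003,-0.226,0.001,-0.0024,0,1]]])

```text
clock: 20.05
eef_pos: [644.5, -173.1, 161.2]
eef_rot: [1.266, -1.561, 2.636]
wrist_force: [-0.2, 1.0, -7.2]
finger_gap: 49.5
finger_force: 60.0
```

Emit:
servo_tool(motion=[[[0,0,-0.003,0,0,0,1],[0,0,-0.006,0,0,0,1],[0,0,-0.008,0,0,0,1],[0,0,-0.008,0,0,0,1]]])

```text
clock: 20.45
eef_pos: [644.3, -172.7, 156.5]
eef_rot: [1.219, -1.562, 2.683]
wrist_force: [-0.0, -0.5, -6.6]
finger_gap: 49.7
finger_force: 60.0
```

Emit:
servo_tool(motion=[[[0,0,-0.003,0,0,0,1],[0,0,-0.006,0,0,0,1],[0,0,-0.009,0,0,0,1],[0,0,-0.009,0,0,0,1]]])

```text
clock: 20.85
eef_pos: [644.3, -172.7, 151.6]
eef_rot: [1.199, -1.562, 2.703]
wrist_force: [0.7, -0.6, -8.2]
finger_gap: 49.6
finger_force: 60.0
```

Emit:
servo_tool(motion=[[[0,0,-0.002,0,0,0,1],[0,0,-0.005,0,0,0,1],[0,0,-0.005,0,0,0,1]]])

```text
clock: 21.15
eef_pos: [644.3, -172.7, 149.2]
eef_rot: [1.208, -1.562, 2.694]
wrist_force: [0.3, 0.7, -6.8]
finger_gap: 49.7
finger_force: 60.0
```

Emit:
servo_tool(motion=[[[0,0,-0.002,0,0,0,1],[0,0,-0.004,0,0,0,1],[0,0,-0.004,0,0,0,1]]])

```text
clock: 21.45
eef_pos: [644.3, -172.7, 147.3]
eef_rot: [1.205, -1.562, 2.697]
wrist_force: [0.1, 0.1, -8.0]
finger_gap: 49.7
finger_force: 60.0
```

Emit:
servo_tool(motion=[[[0,0,-0.002,0,0,0,1],[0,0,-0.004,0,0,0,1],[0,0,-0.004,0,0,0,1]]])

```text
clock: 21.75
eef_pos: [644.3, -172.7, 145.3]
eef_rot: [1.211, -1.562, 2.691]
wrist_force: [0.1, -1.1, -8.2]
finger_gap: 49.6
finger_force: 60.0
```

Run:
```python
from h import *
for n in('scene','side'):
    x=shot(n,n+'11');W=pts(x);fr=x['frame'].astype(int);m=(np.hypot(W[...,0]-630,W[...,1]+185)<45)&(W[...,2]>205)&(fr.min(-1)>120)&(W[...,2]<300);q=W[m];print(n,len(q),np.percentile(q[:,2],[1,25,50,75,99]).round())
s=manip.read_state();print(s['moment'])
```

```text
scene 209 [236. 249. 251. 252. 257.]
side 144 [215. 251. 252. 254. 259.]
[-1.20210625  1.2329095   0.02229702]
```

The tin's top is at 251 where resting needs 240, so about 11 mm remain.

Emit:
servo_tool(motion=[[[0,0,-0.005,0,0,0,1],[0,0,-0.01,0,0,0,1],[0,0,-0.014,0,0,0,1],[0,0,-0.016,0,0,0,1],[0,0,-0.016,0,0,0,1]]])

```text
clock: 22.35
eef_pos: [644.3, -172.7, 137.2]
eef_rot: [1.199, -1.562, 2.703]
wrist_force: [0.5, -0.2, -7.5]
finger_gap: 49.6
finger_force: 60.0
```

Emit:
servo_tool(motion=[[[0,0,-0.002,0,0,0,1],[0,0,-0.004,0,0,0,1],[0,0,-0.004,0,0,0,1]]])

```text
clock: 22.65
eef_pos: [644.3, -172.7, 135.3]
eef_rot: [1.217, -1.562, 2.685]
wrist_force: [-0.3, 0.8, -8.0]
finger_gap: 49.6
finger_force: 60.0
```

Emit:
servo_tool(motion=[[[0,0,-0.002,0,0,0,1],[0,0,-0.004,0,0,0,1],[0,0,-0.004,0,0,0,1]]])

```text
clock: 22.95
eef_pos: [644.3, -172.7, 133.3]
eef_rot: [1.207, -1.562, 2.695]
wrist_force: [-0.2, -0.8, -7.6]
finger_gap: 50.0
finger_force: 60.0
```

Emit:
servo_tool(motion=[[[0,0,-0.002,0,0,0,1],[0,0,-0.004,0,0,0,1],[0,0,-0.004,0,0,0,1]]])

```text
clock: 23.25
eef_pos: [644.4, -172.9, 132.8]
eef_rot: [1.056, -1.56, 2.847]
wrist_force: [-3.6, 0.1, 5.7]
finger_gap: 49.7
finger_force: 60.0
```

Emit:
servo_tool(motion=[[[0,0,-0.002,0,0,0,1],[0,0,-0.004,0,0,0,1],[0,0,-0.004,0,0,0,1]]])

```text
clock: 23.55
eef_pos: [644.5, -173.1, 132.6]
eef_rot: [0.951, -1.557, 2.952]
wrist_force: [-8.4, 0.8, 18.1]
finger_gap: 50.0
finger_force: 60.1
```

Run:
```python
from h import *
for n in('scene','side'):
    x=shot(n,n+'12');W=pts(x);fr=x['frame'].astype(int);m=(np.hypot(W[...,0]-630,W[...,1]+185)<45)&(W[...,2]>70)&(fr.min(-1)>90)&(W[...,2]<300);q=W[m];print(n,len(q),np.percentile(q[:,2],[0,1,5,50,75,99]).round())
cv2.imwrite('pics/s12.png',np.hstack([cv2.resize(load(n+'12')['frame'][y:y+110,x:x+110,::-1],(400,400),interpolation=cv2.INTER_CUBIC) for n,x,y in(('scene',150,120),('side',200,100))]))
```

```text
scene 678 [ 70.  75.  87. 190. 236. 242.]
side 510 [ 70.  72.  82. 183. 234. 245.]
```

View pics/s12.png

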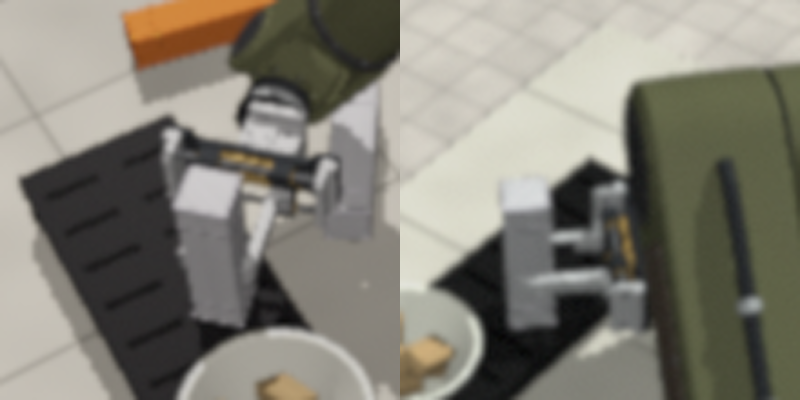

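The tin is resting on the tier. I ease off, release and withdraw backwards.

Emit:
servo_tool(motion=[[[0,0,0.004,0,0,0,1],[0,0,0.007,0,0,0,1],[0,0,0.007,0,0,0,0.3],[0,0,0.007,0,0,0,0.1],[0,0,0.007,0,0,0,0],[0,0,0.007,0,0,0,0],[0,0,0.007,0,0,0,0]]])

```text
clock: 24.35
eef_pos: [644.4, -172.8, 133.0]
eef_rot: [1.199, -1.562, 2.703]
wrist_force: [-0.4, -0.2, -0.5]
finger_gap: 85.9
finger_force: 0.0
```

Emit:
servo_tool(motion=[[[-0.03,-0.0286,0,0,0,0,0],[-0.07,-0.067,0,0,0,0,0],[-0.12,-0.115,0,0,0,0,0],[-0.17,-0.16,0.04,0,0,0,0],[-0.2,-0.19,0.12,0,0,0,0],[-0.2,-0.19,0.2,0,0,0,0],[-0.2,-0.19,0.28,0,0,0,0],[-0.2,-0.19,0.3,0,0,0,0]]])

```text
clock: 25.15
eef_pos: [544.4, -268.2, 287.2]
eef_rot: [1.379, -1.556, 2.522]
wrist_force: [-0.9, -0.9, -0.7]
finger_gap: 94.2
finger_force: 0.0
```

Run:
```python
from h import *
s=log();print(s['joints'].round(2))
for n in('scene','side'):
    x=shot(n,n+'13');W=pts(x);fr=x['frame'].astype(int);m=(np.hypot(W[...,0]-630,W[...,1]+185)<60)&(W[...,2]>230)&(fr.min(-1)>90)&(W[...,2]<260);q=W[m];print(n,len(q),np.percentile(q[:,2],[1,50,99]).round(),cv2.minAreaRect(q[:,:2].astype(np.float32)))
    print(tin(x,417,-290),tin(x,434,160))
t=np.radians(54.6-90);Rt=tool([0,0,-1],[np.cos(t),np.sin(t),0])
import kin;q,e=kin.ik(np.array([417,-289,220.]),Rt,s['joints']*[1,1,1,0,1,0]);print(q,e)
print(delta([417,-289,220],Rt))
plan(q,20)
```

```text
[-0.98  0.57  1.61  1.47  1.71 -0.64]
scene 209 [231. 239. 245.] ((632.9300537109375, -179.875732421875), (53.86323165893555, 51.69176483154297), 40.814064025878906)
[ 419.9 -287.2   48.6   54.5  185.5   50.4] [435.8 161.4  48.5  99.4 181.5  52.4]
side 139 [231. 240. 246.] ((628.8201904296875, -183.5101318359375), (50.45876693725586, 58.01017379760742), 44.671607971191406)
[ 449.1 -245.3   50.7   57.    67.7   54.6] [431.3 158.6  50.6  99.8 182.   51.9]
[-0.68  0.19  1.62 -0.    1.33 -0.06] 0.0
(array([-0.2548, -0.0425, -0.1286, -0.3771,  0.3305,  0.0452]), np.float64(90.6))
1 [-0.005, 0.028, -0.018, -0.012, 0.021, 0.013] [ 542. -254.  275.]
2 [-0.012, 0.052, -0.036, -0.025, 0.042, 0.025] [ 538. -241.  266.]
3 [-0.021, 0.074, -0.055, -0.038, 0.063, 0.036] [ 534. -231.  257.]
4 [-0.032, 0.092, -0.073, -0.053, 0.084, 0.045] [ 528. -222.  248.]
5 [-0.045, 0.106, -0.091, -0.068, 0.104, 0.054] [ 522. -215.  239.]
6 [-0.059, 0.117, -0.108, -0.085, 0.124, 0.061] [ 515. -209.  230.]
7 [-0.074, 0.124, -0.124, -0.102, 0.144, 0.068] [ 507. -205.  223.]
8 [-0.09, 0.128, -0.138, -0.12, 0.163, 0.073] [ 499. -204.  215.]
9 [-0.106, 0.128, -0.151, -0.138, 0.181, 0.077] [ 491. -203.  209.]
10 [-0.123, 0.125, -0.162, -0.157, 0.199, 0.079] [ 483. -205.  203.]
11 [-0.017, -0.006, -0.009, -0.021, 0.015, 0.004] [ 475. -208.  199.]
12 [-0.033, -0.016, -0.016, -0.042, 0.03, 0.008] [ 467. -213.  196.]
13 [-0.049, -0.028, -0.02, -0.064, 0.043, 0.01] [ 459. -219.  194.]
14 [-0.064, -0.043, -0.021, -0.087, 0.056, 0.013] [ 451. -226.  193.]
15 [-0.078, -0.06, -0.019, -0.11, 0.067, 0.014] [ 444. -235.  194.]
16 [-0.092, -0.079, -0.015, -0.134, 0.077, 0.015] [ 437. -245.  196.]
17 [-0.104, -0.1, -0.007, -0.158, 0.086, 0.016] [ 431. -255.  200.]
18 [-0.115, -0.122, 0.004, -0.183, 0.094, 0.016] [ 425. -266.  205.]
19 [-0.125, -0.145, 0.018, -0.208, 0.101, 0.015] [ 420. -278.  213.]
20 [-0.134, -0.169, 0.036, -0.233, 0.107, 0.014] [ 416. -289.  221.]
```

Tin 2 stands on the tier at (631,-182), top 240. On to tin 1.

Emit:
servo_tool(motion=[[[-0.025,-0.004,0,-0.036,0.031,0.004,0],[-0.05,-0.008,-0.02,-0.072,0.063,0.009,0],[-0.075,-0.012,-0.04,-0.108,0.095,0.013,0],[-0.1,-0.016,-0.06,-0.145,0.127,0.017,0],[-0.125,-0.02,-0.08,-0.18,0.16,0.02,0],[-0.15,-0.025,-0.1,-0.217,0.19,0.026,0],[-0.18,-0.03,-0.11,-0.253,0.222,0.03,0],[-0.21,-0.035,-0.12,-0.29,0.254,0.034,0],[-0.23,-0.04,-0.128,-0.325,0.285,0.039,0],[-0.2548,-0.0425,-0.1286,-0.36,0.316,0.043,0]]])

```text
clock: 26.25
eef_pos: [416.3, -289.2, 217.1]
eef_rot: [3.137, -0.076, 0.943]
wrist_force: [0.7, -0.5, -0.3]
finger_gap: 93.9
finger_force: 0.0
```

Run:
```python
from h import *
s=manip.read_state();print(s['eef_pos'],s['joints'].round(2))
c=shot('wrist','w14');r=tin(c,417,-289);print(r)
t=np.radians(r[3]-90);Rt=tool([0,0,-1],[np.cos(t),np.sin(t),0])
print(delta([r[0],r[1],150],Rt),delta([r[0],r[1],7],Rt))
```

```text
[ 416.25647379 -289.21601413  217.10013814] [-0.72  0.19  1.63  0.08  1.32 -0.11]
[ 419.9 -291.6   49.9   54.9  179.5   50.7]
(array([ 0.0081, -0.006 , -0.1355, -0.0162,  0.0134,  0.004 ]), np.float64(3.9)) (array([ 0.0081, -0.006 , -0.4215, -0.0162,  0.0134,  0.004 ]), np.float64(3.9))
```

Emit:
servo_tool(motion=[[[0.008,-0.006,-0.08,-0.0162,0.0134,0.004,0],[0.008,-0.006,-0.16,-0.0162,0.0134,0.004,0],[0.008,-0.006,-0.24,-0.0162,0.0134,0.004,0],[0.008,-0.006,-0.32,-0.0162,0.0134,0.004,0],[0.008,-0.006,-0.38,-0.0162,0.0134,0.004,0],[0.008,-0.006,-0.42,-0.0162,0.0134,0.004,0],[0.008,-0.006,-0.42,-0.0162,0.0134,0.004,0.3],[0.008,-0.006,-0.42,-0.0162,0.0134,0.004,1],[0.008,-0.006,-0.42,-0.0162,0.0134,0.004,1],[0.008,-0.006,-0.42,-0.0162,0.0134,0.004,1]]], newtons=60)

```text
clock: 27.3
eef_pos: [421.3, -292.3, 9.6]
eef_rot: [3.137, -0.016, 0.954]
wrist_force: [0.4, -0.8, 0.1]
finger_gap: 65.6
finger_force: 0.0
```

Emit:
servo_tool(motion=[[[0,0,0,0,0,0,1],[0,0,0,0,0,0,1],[0,0,0,0,0,0,1],[0,0,0,0,0,0,1],[0,0,0.03,0,0,0,1],[0,0,0.06,0,0,0,1],[0,0,0.06,0,0,0,1],[0,0,0.06,0,0,0,1],[0,0,0.06,0,0,0,1]]])

```text
clock: 28.2
eef_pos: [420.5, -291.6, 37.6]
eef_rot: [3.14, -0.016, 0.954]
wrist_force: [0.1, -0.1, -6.6]
finger_gap: 49.6
finger_force: 60.0
```

```bash
python3 -c "
from h import *
prof(420,-291.6)
s=manip.read_state();m=s['moment'];t=np.radians(54.9);print('moment about axis across (minus=>+y end heavy):',m[0]*np.sin(t)-m[1]*np.cos(t))"
```

```text
[ 420.5 -291.6   37.6] [-0.3   0.19 -0.03] [ 0.1 -0.1 -6.6] 49.62485950760591
[(-40, np.float64(75.7)), (-20, np.float64(76.8)), (0, np.float64(76.4)), (20, np.float64(77.9)), (40, np.float64(76.4)), (60, np.float64(74.9)), (80, np.float64(58.7))]
moment about axis across (minus=>+y end heavy): -0.31636917791287555
```

Net moment about the cross axis is -0.35 N m, so the +y end of tin 1 is heavy and must go down.

Emit:
servo_tool(motion=[[[0,0,0.08,0,0,0,1],[0,0,0.16,0,0,0,1],[0,0,0.24,0,0,0,1],[0,0,0.32,0,0,0,1],[0,0,0.4,0,0,0,1],[0,0,0.48,0,0,0,1],[0,0,0.52,0,0,0,1],[0,0,0.52,0,0,0,1]]])

```text
clock: 29.05
eef_pos: [421.5, -292.4, 300.6]
eef_rot: [3.135, -0.016, 0.954]
wrist_force: [-0.7, 0.2, -7.2]
finger_gap: 49.9
finger_force: 60.0
```

Run:
```python
from h import *
import kin
pos,Rt,(q,e)=upright(620,-280,250,0,1,daz=50);print(pos,q,e,manip.read_state()['joints'].round(2))
q,e=kin.ik(pos,Rt,q);plan(q,20)
```

```text
[ 637.12111757 -271.76183678  250.        ] [-0.85  0.6   1.68  1.75  1.36  2.41] 0.0 [-0.69  0.16  1.48  0.02  1.5  -0.07]
1 [0.025, 0.029, -0.029, 0.028, -0.009, -0.044] [ 434. -278.  286.]
2 [0.051, 0.057, -0.054, 0.056, -0.016, -0.09] [ 447. -264.  274.]
3 [0.076, 0.084, -0.074, 0.086, -0.019, -0.136] [ 459. -250.  263.]
4 [0.101, 0.11, -0.091, 0.116, -0.018, -0.182] [ 472. -238.  255.]
5 [0.127, 0.133, -0.105, 0.147, -0.015, -0.229] [ 485. -226.  248.]
6 [0.152, 0.154, -0.115, 0.178, -0.008, -0.276] [ 498. -216.  243.]
7 [0.178, 0.171, -0.122, 0.21, 0.002, -0.322] [ 510. -207.  240.]
8 [0.203, 0.186, -0.126, 0.243, 0.015, -0.369] [ 523. -199.  238.]
9 [0.228, 0.197, -0.127, 0.275, 0.033, -0.415] [ 536. -194.  237.]
10 [0.253, 0.204, -0.127, 0.308, 0.053, -0.461] [ 548. -191.  237.]
11 [0.024, 0.003, 0.002, 0.043, 0.014, -0.039] [ 560. -189.  238.]
12 [0.048, 0.001, 0.005, 0.087, 0.03, -0.076] [ 572. -190.  240.]
13 [0.07, -0.005, 0.009, 0.133, 0.046, -0.112] [ 583. -193.  242.]
14 [0.091, -0.016, 0.013, 0.181, 0.064, -0.145] [ 593. -198.  244.]
15 [0.111, -0.031, 0.017, 0.23, 0.082, -0.176] [ 603. -206.  246.]
16 [0.129, -0.05, 0.021, 0.28, 0.102, -0.206] [ 612. -216.  248.]
17 [0.144, -0.074, 0.023, 0.331, 0.121, -0.232] [ 620. -227.  249.]
18 [0.158, -0.101, 0.024, 0.384, 0.142, -0.256] [ 627. -241.  249.]
19 [0.169, -0.133, 0.024, 0.439, 0.162, -0.277] [ 632. -257.  249.]
20 [0.177, -0.168, 0.021, 0.494, 0.183, -0.295] [ 636. -274.  248.]
```

The joint path would hit tin 2, so I keep the same turns but go higher and further right.

Emit:
servo_tool(motion=[[[0,-0.01,0.02,0.028,-0.009,-0.044,1],[0,-0.02,0.04,0.056,-0.016,-0.09,1],[0.01,-0.03,0.06,0.086,-0.019,-0.136,1],[0.02,-0.04,0.08,0.116,-0.018,-0.182,1],[0.03,-0.05,0.09,0.147,-0.015,-0.229,1],[0.04,-0.06,0.1,0.178,-0.008,-0.276,1],[0.05,-0.07,0.1,0.21,0.002,-0.322,1],[0.06,-0.08,0.1,0.243,0.015,-0.369,1],[0.07,-0.09,0.1,0.275,0.033,-0.415,1],[0.08,-0.1,0.1,0.308,0.053,-0.461,1]]])

```text
clock: 30.05
eef_pos: [461.0, -342.5, 345.9]
eef_rot: [-2.38, -0.14, -0.422]
wrist_force: [-0.1, -1.1, -5.5]
finger_gap: 49.5
finger_force: 60.0
```

Run:
```python
from h import *
import kin
s=manip.read_state();print(s['eef_pos'],s['joints'].round(2))
pos,Rt,(q,e)=upright(620,-280,250,0,1,daz=50)
print(delta([590,-300,330],Rt))
print(kin.ik(np.array([590,-300,330]),Rt,q))
```

```text
[ 461.01875067 -342.46355577  345.87096998] [-1.01  0.42  1.22  0.71  1.83  1.  ]
(array([ 0.258 ,  0.0849, -0.0317,  0.5417,  0.2251, -0.3493]), np.float64(122.9))
(array([-0.95,  0.45,  1.69,  1.68,  1.42,  2.55]), np.float64(0.0171))
```

Run:
```python
from h import *
import kin
for dz in(30,40):
  _,Rt,(q,e)=upright(620,-280,250,0,1,daz=dz)
  for P in((560,-310,300),(600,-300,280),(636,-272,250),(636,-272,132)): print(dz,P,kin.ik(np.array(P,float),Rt,q))
  q=kin.ik(np.array([580,-310,290.]),Rt,q)[0];plan(q,20)
```

```text
30 (560, -310, 300) (array([-0.94,  0.32,  1.97,  1.94,  1.18,  2.35]), np.float64(0.0))
30 (600, -300, 280) (array([-0.86,  0.39,  1.92,  2.02,  1.13,  2.3 ]), np.float64(0.0))
30 (636, -272, 250) (array([-0.76,  0.47,  1.91,  2.12,  1.1 ,  2.2 ]), np.float64(0.0))
30 (636, -272, 132) (array([-0.76,  0.72,  1.89,  2.21,  1.24,  1.99]), np.float64(0.0))
1 [0.026, 0.02, -0.005, 0.021, -0.002, -0.022] [ 474. -332.  343.]
2 [0.051, 0.039, -0.009, 0.044, -0.004, -0.044] [ 486. -323.  341.]
3 [0.074, 0.056, -0.012, 0.067, -0.004, -0.066] [ 498. -314.  340.]
4 [0.097, 0.072, -0.014, 0.092, -0.003, -0.089] [ 510. -307.  339.]
5 [0.118, 0.085, -0.014, 0.117, -0.001, -0.111] [ 520. -300.  339.]
6 [0.138, 0.097, -0.014, 0.144, 0.002, -0.134] [ 530. -294.  339.]
7 [0.157, 0.106, -0.014, 0.172, 0.006, -0.156] [ 540. -289.  339.]
8 [0.174, 0.114, -0.014, 0.2, 0.011, -0.178] [ 548. -285.  339.]
9 [0.19, 0.119, -0.014, 0.229, 0.016, -0.201] [ 556. -283.  339.]
10 [0.204, 0.122, -0.015, 0.259, 0.023, -0.223] [ 563. -281.  338.]
11 [0.012, 0.001, -0.002, 0.032, 0.005, -0.021] [ 569. -281.  337.]
12 [
[... 1610 characters left out ...]
549. -290.  326.]
11 [0.012, 0.002, -0.003, 0.03, 0.007, -0.019] [ 555. -289.  325.]
12 [0.023, 0.003, -0.006, 0.062, 0.015, -0.038] [ 560. -289.  323.]
13 [0.033, 0.002, -0.01, 0.093, 0.022, -0.056] [ 565. -289.  321.]
14 [0.041, -0.001, -0.015, 0.126, 0.03, -0.074] [ 570. -290.  319.]
15 [0.048, -0.005, -0.021, 0.159, 0.038, -0.092] [ 573. -292.  316.]
16 [0.054, -0.01, -0.029, 0.193, 0.047, -0.109] [ 576. -295.  312.]
17 [0.058, -0.017, -0.037, 0.228, 0.055, -0.126] [ 578. -298.  308.]
18 [0.061, -0.024, -0.047, 0.262, 0.063, -0.143] [ 579. -302.  303.]
19 [0.062, -0.032, -0.059, 0.298, 0.071, -0.159] [ 580. -306.  297.]
20 [0.061, -0.041, -0.072, 0.334, 0.079, -0.174] [ 579. -311.  290.]
```

Emit:
servo_tool(motion=[[[0.021,0.005,0,0.021,0.001,-0.022,1],[0.042,0.01,0,0.043,0.004,-0.044,1],[0.062,0.015,0,0.066,0.006,-0.065,1],[0.081,0.02,0,0.09,0.01,-0.087,1],[0.099,0.025,0,0.115,0.015,-0.109,1],[0.116,0.03,0,0.14,0.021,-0.13,1],[0.133,0.035,0,0.167,0.027,-0.151,1],[0.148,0.04,-0.005,0.194,0.035,-0.172,1],[0.162,0.045,-0.01,0.222,0.043,-0.193,1],[0.176,0.05,-0.015,0.251,0.052,-0.213,1]]])

```text
clock: 31.05
eef_pos: [549.1, -317.0, 337.9]
eef_rot: [-1.914, 0.507, -1.039]
wrist_force: [-0.5, -0.2, -6.9]
finger_gap: 49.6
finger_force: 60.0
```

Emit:
servo_tool(motion=[[[0.012,0.0,-0.003,0.03,0.007,-0.019,1],[0.023,0,-0.006,0.062,0.015,-0.038,1],[0.033,0,-0.01,0.093,0.022,-0.056,1],[0.041,0,-0.015,0.126,0.03,-0.074,1],[0.048,0,-0.02,0.159,0.038,-0.092,1],[0.054,0,-0.03,0.193,0.047,-0.109,1],[0.058,0,-0.04,0.228,0.055,-0.126,1],[0.061,0,-0.055,0.262,0.063,-0.143,1],[0.062,0,-0.07,0.298,0.071,-0.159,1],[0.061,0,-0.085,0.334,0.079,-0.174,1]]])

```text
clock: 32.05
eef_pos: [579.1, -316.8, 294.7]
eef_rot: [3.088, 1.565, -2.927]
wrist_force: [0.5, -0.0, -6.5]
finger_gap: 49.7
finger_force: 60.0
```

Run:
```python
from h import *
s=log();print(s['eef_pos'],s['joints'].round(2),s['wrist_force'])
pos,Rt,(q,e)=upright(620,-280,151,0,1,daz=40);print(pos)
for z in(245,165):print(delta([pos[0],pos[1],z],Rt))
p=s['eef_pos']
for n in('scene','side'):
    x=shot(n,n+'15');W=pts(x);fr=x['frame'].astype(int);m=(np.hypot(W[...,0]-p[0],W[...,1]-p[1])<70)&(W[...,2]>p[2]+50)&(fr.min(-1)>100)&(W[...,2]<p[2]+130);q=W[m];print(n,len(q),np.percentile(q[:,2],[1,25,50,75,99]).round())
```

```text
[ 579.07060567 -316.78580408  294.71834743] [-0.96  0.43  1.81  1.79  1.3   2.44] [ 0.45562478 -0.02871837 -6.48461001]
[ 638.29155135 -274.86004385  151.        ]
(array([ 0.1184,  0.0839, -0.0994,  0.0004, -0.0019,  0.0017]), np.float64(0.5))
(array([ 0.1184,  0.0839, -0.2594,  0.0004, -0.0019,  0.0017]), np.float64(0.5))
scene 286 [346. 372. 382. 384. 388.]
side 244 [345. 363. 380. 383. 388.]
```

Emit:
servo_tool(motion=[[[0.05,0.035,-0.03,0,-0.001,0.001,1],[0.09,0.064,-0.06,0,-0.0019,0.0017,1],[0.1184,0.084,-0.1,0,-0.0019,0.0017,1],[0.1184,0.084,-0.16,0,-0.0019,0.0017,1],[0.1184,0.084,-0.22,0,-0.0019,0.0017,1],[0.1184,0.084,-0.26,0,-0.0019,0.0017,1],[0.1184,0.084,-0.273,0,-0.0019,0.0017,1],[0.1184,0.084,-0.277,0,-0.0019,0.0017,1],[0.1184,0.084,-0.277,0,-0.0019,0.0017,1]]])

```text
clock: 33.05
eef_pos: [638.8, -275.2, 160.6]
eef_rot: [-1.253, 1.558, -0.975]
wrist_force: [-0.2, -0.1, -6.5]
finger_gap: 49.7
finger_force: 60.0
```

Emit:
servo_tool(motion=[[[0,0,-0.002,0,0,0,1],[0,0,-0.004,0,0,0,1],[0,0,-0.006,0,0,0,1],[0,0,-0.006,0,0,0,1]]])

```text
clock: 33.45
eef_pos: [638.7, -275.0, 157.3]
eef_rot: [-1.218, 1.559, -0.94]
wrist_force: [1.3, -0.2, -5.8]
finger_gap: 49.7
finger_force: 60.0
```

Emit:
servo_tool(motion=[[[0,0,-0.002,0,0,0,1],[0,0,-0.004,0,0,0,1],[0,0,-0.004,0,0,0,1]]])

```text
clock: 33.75
eef_pos: [638.6, -275.0, 155.0]
eef_rot: [-1.217, 1.559, -0.94]
wrist_force: [-0.2, -0.6, -7.8]
finger_gap: 49.5
finger_force: 60.0
```

Emit:
servo_tool(motion=[[[0,0,-0.002,0,0,0,1],[0,0,-0.004,0,0,0,1],[0,0,-0.004,0,0,0,1]]])

```text
clock: 34.05
eef_pos: [638.6, -275.0, 152.9]
eef_rot: [-1.214, 1.559, -0.937]
wrist_force: [0.0, 0.8, -6.3]
finger_gap: 49.7
finger_force: 60.0
```

Emit:
servo_tool(motion=[[[0,0,-0.002,0,0,0,1],[0,0,-0.004,0,0,0,1],[0,0,-0.004,0,0,0,1]]])

```text
clock: 34.35
eef_pos: [638.6, -275.0, 151.0]
eef_rot: [-1.215, 1.559, -0.937]
wrist_force: [-0.3, 0.1, -6.2]
finger_gap: 50.0
finger_force: 60.0
```

Emit:
servo_tool(motion=[[[0,0,-0.002,0,0,0,1],[0,0,-0.004,0,0,0,1],[0,0,-0.004,0,0,0,1]]])

```text
clock: 34.65
eef_pos: [638.7, -275.1, 150.2]
eef_rot: [-1.09, 1.558, -0.812]
wrist_force: [-4.2, 0.4, 2.3]
finger_gap: 49.4
finger_force: 60.0
```

Emit:
servo_tool(motion=[[[0,0,-0.002,0,0,0,1],[0,0,-0.004,0,0,0,1],[0,0,-0.004,0,0,0,1]]])

```text
clock: 34.95
eef_pos: [638.9, -275.6, 149.8]
eef_rot: [-0.979, 1.555, -0.701]
wrist_force: [-7.9, 0.8, 13.2]
finger_gap: 50.1
finger_force: 60.0
```

Emit:
servo_tool(motion=[[[0,0,0.003,0,0,0,1],[0,0,0.005,0,0,0,1],[0,0,0.005,0,0,0,0.3],[0,0,0.005,0,0,0,0.1],[0,0,0.005,0,0,0,0],[0,0,0.005,0,0,0,0],[0,0,0.005,0,0,0,0]]])

```text
clock: 35.65
eef_pos: [638.7, -274.9, 149.7]
eef_rot: [-1.201, 1.559, -0.923]
wrist_force: [0.8, -0.2, 0.3]
finger_gap: 86.1
finger_force: 0.0
```

Emit:
servo_tool(motion=[[[-0.04,-0.011,0,0,0,0,0],[-0.1,-0.028,0,0,0,0,0],[-0.17,-0.048,0,0,0,0,0],[-0.24,-0.067,0.04,0,0,0,0],[-0.26,-0.073,0.12,0,0,0,0],[-0.26,-0.073,0.2,0,0,0,0],[-0.26,-0.073,0.28,0,0,0,0],[-0.26,-0.073,0.3,0,0,0,0]]])

```text
clock: 36.45
eef_pos: [508.7, -311.8, 303.9]
eef_rot: [-1.228, 1.553, -0.95]
wrist_force: [0.8, -0.3, -1.1]
finger_gap: 94.2
finger_force: 0.0
```

Run:
```python
from h import *
s=log();print(s['eef_pos'],s['joints'].round(2))
for n in('scene','side'):
    x=shot(n,n+'16');W=pts(x);fr=x['frame'].astype(int)
    for c in((630,-185),(620,-280)):
        m=(np.hypot(W[...,0]-c[0],W[...,1]-c[1])<50)&(W[...,2]>230)&(fr.min(-1)>90)&(W[...,2]<260);q=W[m];print(n,len(q),np.percentile(q[:,2],[1,50,99]).round(),cv2.minAreaRect(q[:,:2].astype(np.float32)))
    m=(fr.min(-1)>100)&(abs(W[...,2]-130)<14)&(np.hypot(W[...,0]-670,W[...,1]+8)<140);q=W[m];print(len(q),np.percentile(q[:,2],[5,50,95]),cv2.minEnclosingCircle(q[:,:2].astype(np.float32)))
import kin
t=np.radians(9.5);Rt=tool([0,0,-1],[np.cos(t),np.sin(t),0]);tgt=np.array([433.6,160,220.])
q,e=kin.ik(tgt,Rt,np.array([.3,.1,1.8,0,1.3,0]));print(q,e)
plan(q,30)
```

```text
[ 508.66309388 -311.77210677  303.91539694] [-1.08  0.34  1.93  1.71  1.41  2.41]
scene 213 [230. 238. 244.] ((633.3310546875, -180.25247192382812), (55.359947204589844, 51.274749755859375), 44.52909469604492)
scene 194 [231. 238. 243.] ((623.8884887695312, -277.4507751464844), (54.871742248535156, 52.40598678588867), 15.34675121307373)
717 [117.38416203 127.61635157 133.6751444 ] ((684.02099609375, -6.832826614379883), 91.05458068847656)
side 137 [231. 240. 247.] ((630.3862915039062, -184.40667724609375), (49.69346618652344, 59.089176177978516), 45.587039947509766)
side 133 [231. 241. 245.] ((619.5657958984375, -279.82415771484375), (51.382816314697266, 56.65946578979492), 16.906417846679688)
540 [117.23130098 128.2516886  135.59379054] ((682.6714477539062, -9.373734474182129), 91.82904052734375)
[0.27 0.09 1.74 0.   1.31 0.11] 0.0
1 [0.022, 0.061, -0.011, -0.034, 0.003, 0.026] [ 520. -281.  296.]
2 [0.039, 0.122, -0.023, -0.069, 0.004, 0.052] [ 528. -251.  290.]
3 [0.052, 0.181, -0.035, -0.103, 0.002, 0.079] [ 535. -221.  284.]
4 [0.061, 0.239, -0.047, -0.137, -0.002, 0.106] [ 539.
[... 1028 characters left out ...]
, -0.22, -0.172, 0.374] [461.  98. 196.]
21 [-0.012, 0.015, -0.003, -0.017, -0.016, 0.042] [456. 106. 195.]
22 [-0.022, 0.029, -0.004, -0.033, -0.031, 0.084] [450. 113. 194.]
23 [-0.031, 0.042, -0.004, -0.048, -0.045, 0.127] [446. 119. 194.]
24 [-0.038, 0.053, -0.002, -0.063, -0.06, 0.17] [442. 125. 195.]
25 [-0.044, 0.064, 0.002, -0.078, -0.073, 0.213] [439. 131. 197.]
26 [-0.049, 0.075, 0.007, -0.092, -0.087, 0.257] [437. 136. 200.]
27 [-0.052, 0.086, 0.014, -0.106, -0.099, 0.3] [435. 141. 203.]
28 [-0.054, 0.096, 0.022, -0.119, -0.111, 0.344] [434. 147. 207.]
29 [-0.054, 0.108, 0.033, -0.132, -0.123, 0.388] [434. 152. 213.]
30 [-0.054, 0.119, 0.045, -0.146, -0.133, 0.433] [434. 158. 219.]
```

The bowl has been nudged about 10 mm to (683,-8), still well on the tier, and both tins stand. Now tin 3.

Emit:
servo_tool(motion=[[[-0.02,0.061,0,-0.034,0.003,0.026,0],[-0.04,0.122,0,-0.069,0.004,0.052,0],[-0.05,0.181,0,-0.103,0.002,0.079,0],[-0.05,0.239,0,-0.137,-0.002,0.106,0],[-0.05,0.295,0,-0.171,-0.008,0.134,0],[-0.05,0.349,0,-0.204,-0.016,0.162,0],[-0.05,0.401,0,-0.238,-0.026,0.191,0],[-0.05,0.45,0,-0.27,-0.039,0.22,0],[-0.05,0.496,0,-0.302,-0.053,0.249,0],[-0.05,0.54,0,-0.333,-0.07,0.278,0]]])

```text
clock: 37.55
eef_pos: [483.4, -40.4, 298.0]
eef_rot: [-2.119, 0.531, -0.867]
wrist_force: [0.0, 0.0, 0.4]
finger_gap: 93.7
finger_force: 0.0
```

Emit:
servo_tool(motion=[[[-0.011,0.041,0,-0.027,-0.014,0.034,0],[-0.024,0.078,0,-0.053,-0.028,0.07,0],[-0.038,0.113,0,-0.078,-0.044,0.106,0],[-0.05,0.145,0,-0.102,-0.06,0.142,0],[-0.05,0.173,0,-0.124,-0.077,0.18,0],[-0.05,0.2,0,-0.146,-0.095,0.218,0],[-0.05,0.223,0,-0.166,-0.113,0.256,0],[-0.05,0.244,0,-0.185,-0.132,0.295,0],[-0.05,0.263,0,-0.203,-0.152,0.334,0],[-0.05,0.28,0,-0.22,-0.172,0.374,0]]])

```text
clock: 38.55
eef_pos: [458.4, 99.1, 297.8]
eef_rot: [-2.591, -0.153, 0.29]
wrist_force: [0.6, -0.3, 0.3]
finger_gap: 94.0
finger_force: 0.0
```

Run:
```python
from h import *
s=log();print(s['eef_pos'],s['joints'].round(2))
t=np.radians(9.5);Rt=tool([0,0,-1],[np.cos(t),np.sin(t),0])
print(delta([433.6,160,220.],Rt))
```

```text
[458.44816935  99.05730343 297.78351787] [-0.18  0.08  1.67  0.55  1.54  1.  ]
(array([-0.0497,  0.1219, -0.1556, -0.1441, -0.1337,  0.4338]), np.float64(85.7))
```

Emit:
servo_tool(motion=[[[-0.005,0.012,0,-0.014,-0.013,0.043,0],[-0.01,0.024,-0.02,-0.029,-0.027,0.087,0],[-0.015,0.036,-0.04,-0.043,-0.04,0.13,0],[-0.02,0.05,-0.06,-0.058,-0.053,0.174,0],[-0.025,0.06,-0.08,-0.072,-0.067,0.217,0],[-0.03,0.073,-0.1,-0.086,-0.08,0.26,0],[-0.035,0.085,-0.12,-0.1,-0.094,0.304,0],[-0.04,0.1,-0.13,-0.115,-0.107,0.347,0],[-0.045,0.11,-0.14,-0.13,-0.12,0.39,0],[-0.05,0.122,-0.155,-0.1441,-0.1337,0.4338,0]]])

```text
clock: 39.55
eef_pos: [433.2, 159.8, 220.2]
eef_rot: [-3.139, -0.003, 1.738]
wrist_force: [-0.9, 0.5, 0.1]
finger_gap: 93.7
finger_force: 0.0
```

Run:
```python
from h import *
s=manip.read_state();print(s['eef_pos'],s['joints'].round(2))
c=shot('wrist','w17');r=tin(c,433.6,160);print(r)
t=np.radians(r[3]-90);Rt=tool([0,0,-1],[np.cos(t),np.sin(t),0])
print(delta([r[0],r[1],7],Rt))
```

```text
[433.16318894 159.81660459 220.18317656] [0.27 0.09 1.74 0.   1.32 0.1 ]
[435.9 159.2  49.9  99.4 178.1  50.7]
(array([ 7.60e-03, -2.80e-03, -4.24e-01,  1.00e-04, -8.00e-04, -4.20e-03]), np.float64(0.8))
```

Emit:
servo_tool(motion=[[[0.005,-0.002,-0.08,0,0,-0.004,0],[0.006,-0.002,-0.16,0,0,-0.004,0],[0.006,-0.002,-0.24,0,0,-0.004,0],[0.006,-0.002,-0.32,0,0,-0.004,0],[0.006,-0.002,-0.38,0,0,-0.004,0],[0.006,-0.002,-0.424,0,0,-0.004,0],[0.006,-0.002,-0.424,0,0,-0.004,0.3],[0.006,-0.002,-0.424,0,0,-0.004,1],[0.006,-0.002,-0.424,0,0,-0.004,1],[0.006,-0.002,-0.424,0,0,-0.004,1]]], newtons=60)

```text
clock: 40.6
eef_pos: [437.2, 158.6, 11.1]
eef_rot: [3.14, -0.006, 1.718]
wrist_force: [-0.5, 0.4, 0.7]
finger_gap: 65.3
finger_force: 0.0
```

Emit:
servo_tool(motion=[[[0,0,0,0,0,0,1],[0,0,0,0,0,0,1],[0,0,0,0,0,0,1],[0,0,0,0,0,0,1],[0,0,0.03,0,0,0,1],[0,0,0.06,0,0,0,1],[0,0,0.06,0,0,0,1],[0,0,0.06,0,0,0,1],[0,0,0.06,0,0,0,1]]])

```text
clock: 41.5
eef_pos: [436.1, 158.4, 39.2]
eef_rot: [-3.14, -0.005, 1.718]
wrist_force: [-0.3, 0.7, -6.8]
finger_gap: 49.4
finger_force: 60.0
```

```bash
python3 -c "
from h import *
prof(436,159)
s=manip.read_state();m=s['moment'];t=np.radians(99.4);print('minus=>+y end heavy:',m[0]*np.sin(t)-m[1]*np.cos(t))"
```

```text
[436.1 158.4  39.2] [ 0.26 -0.08  0.02] [-0.3  0.7 -6.8] 49.365575551514986
[(-80, np.float64(76.2)), (-60, np.float64(76.6)), (-40, np.float64(76.4)), (-20, np.float64(79.2)), (0, np.float64(75.7)), (20, np.float64(77.0)), (40, np.float64(77.3)), (60, np.float64(77.5)), (80, np.float64(76.7)), (100, np.float64(41.0))]
minus=>+y end heavy: 0.258722035744758
```

Net moment is +0.26 N m or more, so tin 3's right (-y) end is heavy, like tin 2. I lift it and carry it over to the right.

Emit:
servo_tool(motion=[[[0,0,0.08,0,0,0,1],[0,-0.02,0.16,0,0,0,1],[0,-0.06,0.24,0,0,0,1],[0,-0.12,0.32,0,0,-0.02,1],[0,-0.2,0.4,0,0,-0.04,1],[0,-0.28,0.48,0,0,-0.06,1],[0,-0.36,0.52,0,0,-0.08,1],[0,-0.44,0.56,0,0,-0.1,1],[0,-0.52,0.58,0,0,-0.12,1],[0,-0.6,0.58,0,0,-0.14,1]]])

```text
clock: 42.55
eef_pos: [436.6, -143.4, 331.1]
eef_rot: [3.14, -0.005, 1.276]
wrist_force: [1.6, 0.6, -7.1]
finger_gap: 49.9
finger_force: 60.0
```

Emit:
servo_tool(motion=[[[0,-0.08,0,0,0,0,1],[0,-0.16,0,0,0,0,1],[0,-0.24,0,0,0,0,1],[0,-0.32,0,0,0,0,1],[0,-0.36,0,0,0,0,1],[0,-0.36,0,0,0,0,1]]])

```text
clock: 43.15
eef_pos: [436.1, -323.7, 328.2]
eef_rot: [-3.139, -0.006, 1.276]
wrist_force: [0.5, 1.2, -6.4]
finger_gap: 49.8
finger_force: 60.0
```

Run:
```python
from h import *
import kin
s=log();print(s['eef_pos'],s['joints'].round(2))
pos,Rt,(q,e)=upright(612,-372,250,0,-1,daz=40);pos[2]=290;print(pos,q,e)
q,e=kin.ik(pos,Rt,q);print(q,e);print(delta(pos,Rt));plan(q,20)
for z in(250,150):print(kin.ik(np.r_[pos[:2],z],Rt,q))
```

```text
[ 436.06048786 -323.71300911  328.19296808] [-0.71  0.23  1.33  0.    1.59 -0.41]
[ 630.78103455 -369.12376264  290.        ] [-0.91  0.59  1.7   1.92  1.2  -0.78] 0.0
[-0.91  0.52  1.69  1.89  1.17 -0.7 ] 0.0
(array([ 0.3894, -0.0908, -0.0764,  0.34  , -0.3936, -0.2795]), np.float64(106.3))
1 [0.029, 0.028, -0.029, 0.025, -0.017, 0.001] [ 451. -310.  314.]
2 [0.058, 0.054, -0.054, 0.05, -0.035, 0.0] [ 465. -296.  301.]
3 [0.087, 0.08, -0.074, 0.074, -0.053, -0.002] [ 480. -284.  291.]
4 [0.116, 0.104, -0.089, 0.097, -0.072, -0.006] [ 494. -272.  284.]
5 [0.145, 0.125, -0.1, 0.12, -0.091, -0.012] [ 508. -261.  278.]
6 [0.173, 0.142, -0.107, 0.142, -0.11, -0.019] [ 523. -253.  275.]
7 [0.201, 0.156, -0.111, 0.163, -0.13, -0.028] [ 536. -246.  273.]
8 [0.228, 0.166, -0.111, 0.183, -0.15, -0.038] [ 550. -241.  273.]
9 [0.254, 0.172, -0.109, 0.203, -0.171, -0.05] [ 563. -238.  274.]
10 [0.278, 0.172, -0.105, 0.221, -0.191, -0.064] [ 575. -238.  276.]
11 [0.023, -0.004, 0.006, 0.02, -0.017, -0.016] [ 587. -240.  278.]
12 [0.045, -0.014, 0.012, 0.04, -0.034, -0.033] [ 598. -245.  282.]
13 [0.064, -0.029, 0.019, 0.06, -0.05, -0.051] [ 607. -252.  285.]
14 [0.081, -0.049, 0.025, 0.078, -0.066, -0.071] [ 616. -262.  288.]
15 [0.095, -0.074, 0.031, 0.097, -0.08, -0.092] [ 623. -275.  291.]
16 [0.106, -0.103, 0.035, 0.114, -0.095, -0.115] [ 628. -289.  293.]
17 [0.113, -0.137, 0.037, 0.132, -0.108, -0.138] [ 632. -306.  294.]
18 [0.117, -0.174, 0.037, 0.148, -0.121, -0.163] [ 634. -325.  294.]
19 [0.116, -0.215, 0.034, 0.164, -0.133, -0.189] [ 633. -345.  292.]
20 [0.112, -0.258, 0.027, 0.179, -0.145, -0.216] [ 631. -367.  289.]
(array([-0.91,  0.59,  1.7 ,  1.92,  1.2 , -0.78]), np.float64(0.0))
(array([-0.91,  0.78,  1.69,  1.98,  1.26, -0.96]), np.float64(0.0))
```

Emit:
servo_tool(motion=[[[0.013,-0.013,0,0.025,-0.017,0.001,1],[0.026,-0.026,0,0.05,-0.035,0,1],[0.039,-0.039,0,0.074,-0.053,-0.002,1],[0.052,-0.05,0,0.097,-0.072,-0.006,1],[0.065,-0.06,0,0.12,-0.091,-0.012,1],[0.08,-0.07,0,0.142,-0.11,-0.019,1],[0.1,-0.08,0,0.163,-0.13,-0.028,1],[0.12,-0.09,0,0.183,-0.15,-0.038,1],[0.14,-0.1,0,0.203,-0.171,-0.05,1],[0.16,-0.1,0,0.221,-0.191,-0.064,1]]])

```text
clock: 44.15
eef_pos: [516.9, -371.8, 328.8]
eef_rot: [2.76, -0.864, 1.237]
wrist_force: [0.0, -0.1, -7.6]
finger_gap: 49.5
finger_force: 60.0
```

Run:
```python
from h import *
s=log();print(s['eef_pos'],s['joints'].round(2))
pos,Rt,(q,e)=upright(612,-372,250,0,-1,daz=40)
for z in(290,165):print(delta([pos[0],pos[1],z],Rt))
```

```text
[ 516.92513994 -371.84478203  328.78916955] [-1.02  0.47  1.24  0.9   1.64 -0.55]
(array([ 0.2277,  0.0054, -0.0776,  0.1776, -0.1454, -0.2144]), np.float64(56.5))
(array([ 0.2277,  0.0054, -0.3276,  0.1776, -0.1454, -0.2144]), np.float64(56.5))
```

Emit:
servo_tool(motion=[[[0.023,0,0,0.02,-0.017,-0.016,1],[0.045,0,0,0.04,-0.034,-0.033,1],[0.064,0,0,0.06,-0.05,-0.051,1],[0.09,0,0,0.078,-0.066,-0.071,1],[0.12,0,-0.01,0.097,-0.08,-0.092,1],[0.15,0,-0.02,0.114,-0.095,-0.115,1],[0.18,0.002,-0.04,0.132,-0.108,-0.138,1],[0.21,0.004,-0.06,0.148,-0.121,-0.163,1],[0.2277,0.0054,-0.0776,0.164,-0.133,-0.189,1],[0.2277,0.0054,-0.0776,0.1776,-0.1454,-0.2144,1]]])

```text
clock: 45.15
eef_pos: [631.0, -367.6, 287.8]
eef_rot: [-2.795, -1.565, -0.196]
wrist_force: [1.0, -0.2, -5.7]
finger_gap: 49.6
finger_force: 60.0
```

Run:
```python
from h import *
s=log();print(s['eef_pos'],s['joints'].round(2),s['wrist_force'])
pos,Rt,(q,e)=upright(612,-372,250,0,-1,daz=40)
print(delta([pos[0],pos[1],160],Rt))
p=s['eef_pos']
for n in('scene','side'):
    x=shot(n,n+'18');W=pts(x);fr=x['frame'].astype(int);m=(np.hypot(W[...,0]-p[0]+19,W[...,1]-p[1])<60)&(W[...,2]>p[2]+50)&(fr.min(-1)>100)&(W[...,2]<p[2]+130);q=W[m];print(n,len(q),np.percentile(q[:,2],[1,25,50,75,99]).round())
x=load('side18')
cv2.imwrite('pics/s18.png',np.hstack([cv2.resize(load(n+'18')['frame'][y:y+150,x:x+150,::-1],(400,400),interpolation=cv2.INTER_CUBIC) for n,x,y in(('scene',120,80),('side',180,70))]))
```

```text
[ 631.00646915 -367.61976016  287.79166484] [-0.91  0.52  1.69  1.89  1.16 -0.7 ] [ 1.03270763 -0.22945074 -5.67228507]
(array([-0.0005, -0.003 , -0.2556, -0.0004, -0.0019,  0.0004]), np.float64(0.4))
scene 315 [338. 360. 374. 376. 382.]
side 236 [339. 355. 371. 378. 383.]
```

View pics/s18.png

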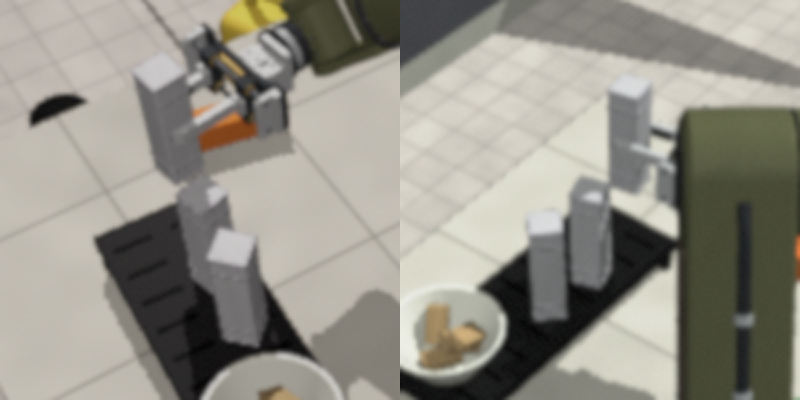

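Two tins stand on the tier and the third hangs upright above its spot. Its top is at 376, so contact should come near TCP z 152. I lower it.

Emit:
servo_tool(motion=[[[0,-0.003,-0.06,0,-0.002,0,1],[0,-0.003,-0.12,0,-0.002,0,1],[0,-0.003,-0.18,0,-0.002,0,1],[0,-0.003,-0.23,0,-0.002,0,1],[0,-0.003,-0.256,0,-0.002,0,1],[0,-0.003,-0.262,0,-0.002,0,1],[0,-0.003,-0.262,0,-0.002,0,1]]])

```text
clock: 45.95
eef_pos: [630.7, -370.5, 161.0]
eef_rot: [0.938, -1.564, 2.357]
wrist_force: [-0.2, 0.1, -6.9]
finger_gap: 49.6
finger_force: 60.0
```

Emit:
servo_tool(motion=[[[0,0,-0.003,0,0,0,1],[0,0,-0.006,0,0,0,1],[0,0,-0.006,0,0,0,1]]])

```text
clock: 46.25
eef_pos: [630.6, -370.3, 158.0]
eef_rot: [0.911, -1.564, 2.383]
wrist_force: [-0.1, 0.4, -6.9]
finger_gap: 49.9
finger_force: 60.0
```

Emit:
servo_tool(motion=[[[0,0,-0.002,0,0,0,1],[0,0,-0.004,0,0,0,1],[0,0,-0.004,0,0,0,1]]])

```text
clock: 46.55
eef_pos: [630.5, -370.3, 155.2]
eef_rot: [0.877, -1.565, 2.418]
wrist_force: [-0.7, 0.1, -6.5]
finger_gap: 49.6
finger_force: 60.0
```

Emit:
servo_tool(motion=[[[0,0,-0.002,0,0,0,1],[0,0,-0.004,0,0,0,1],[0,0,-0.004,0,0,0,1]]])

```text
clock: 46.85
eef_pos: [630.5, -370.2, 153.1]
eef_rot: [0.871, -1.565, 2.423]
wrist_force: [-0.9, 1.1, -7.7]
finger_gap: 49.7
finger_force: 60.0
```

Emit:
servo_tool(motion=[[[0,0,-0.002,0,0,0,1],[0,0,-0.004,0,0,0,1],[0,0,-0.004,0,0,0,1]]])

```text
clock: 47.15
eef_pos: [630.5, -370.2, 151.1]
eef_rot: [0.861, -1.565, 2.433]
wrist_force: [0.6, -0.4, -7.0]
finger_gap: 49.7
finger_force: 60.0
```

Emit:
servo_tool(motion=[[[0,0,-0.002,0,0,0,1],[0,0,-0.003,0,0,0,1],[0,0,-0.003,0,0,0,1]]])

```text
clock: 47.45
eef_pos: [630.5, -370.4, 150.1]
eef_rot: [0.823, -1.564, 2.471]
wrist_force: [-1.5, -0.8, -4.0]
finger_gap: 49.8
finger_force: 60.0
```

Emit:
servo_tool(motion=[[[0,0,-0.002,0,0,0,1],[0,0,-0.002,0,0,0,1],[0,0,-0.001,0,0,0,0.3],[0,0,-0.001,0,0,0,0.1],[0,0,-0.001,0,0,0,0],[0,0,-0.001,0,0,0,0],[0,0,-0.001,0,0,0,0]]])

```text
clock: 48.15
eef_pos: [630.5, -370.3, 149.4]
eef_rot: [0.867, -1.565, 2.428]
wrist_force: [-0.1, -0.0, 0.6]
finger_gap: 86.3
finger_force: 0.0
```

Emit:
servo_tool(motion=[[[-0.04,-0.006,0,0,0,0,0],[-0.1,-0.015,0,0,0,0,0],[-0.18,-0.027,0,0,0,0,0],[-0.26,-0.04,0.04,0,0,0,0],[-0.3,-0.045,0.12,0,0,0,0],[-0.3,-0.045,0.2,0,0,0,0],[-0.3,-0.045,0.28,0,0,0,0],[-0.3,-0.045,0.3,0,0,0,0],[-0.3,-0.045,0.3,0,0,0,0]]])

```text
clock: 49.05
eef_pos: [480.5, -392.7, 300.9]
eef_rot: [1.03, -1.562, 2.265]
wrist_force: [-0.3, -0.0, 0.9]
finger_gap: 94.0
finger_force: 0.0
```

Run:
```python
from h import *
s=manip.read_state();print(s['eef_pos'],s['wrist_force'])
for n in('scene','side'):
    x=shot(n,n+'19');W=pts(x);fr=x['frame'].astype(int)
    for c in((630,-185),(620,-280),(612,-372)):
        m=(np.hypot(W[...,0]-c[0],W[...,1]-c[1])<50)&(W[...,2]>230)&(fr.min(-1)>90)&(W[...,2]<260);q=W[m];print(n,len(q),np.percentile(q[:,2],[1,50,99]).round(),np.round(cv2.minAreaRect(q[:,:2].astype(np.float32))[0]))
    m=(fr.min(-1)>100)&(abs(W[...,2]-130)<14)&(np.hypot(W[...,0]-670,W[...,1]+8)<140);q=W[m];print(len(q),np.percentile(q[:,2],[5,50,95]),cv2.minEnclosingCircle(q[:,:2].astype(np.float32)))
cv2.imwrite('pics/s19.png',np.hstack([cv2.resize(load(n+'19')['frame'][:,:,::-1],(400,300)) for n in('scene','side')]))
```

```text
[ 480.50258213 -392.73570687  300.85321386] [-0.31138141 -0.02458789  0.90884104]
scene 213 [231. 238. 243.] [ 632. -181.]
scene 194 [231. 238. 244.] [ 625. -277.]
scene 174 [231. 238. 244.] [ 615. -370.]
724 [117.22184551 127.02489095 134.03181489] ((686.2902221679688, -7.613653182983398), 90.55223846435547)
side 139 [231. 240. 246.] [ 629. -183.]
side 134 [231. 240. 246.] [ 620. -278.]
side 121 [231. 239. 246.] [ 613. -375.]
545 [117.66541992 127.87223682 136.01583853] ((683.2508544921875, -10.990598678588867), 92.15921783447266)
```

View pics/s19.png

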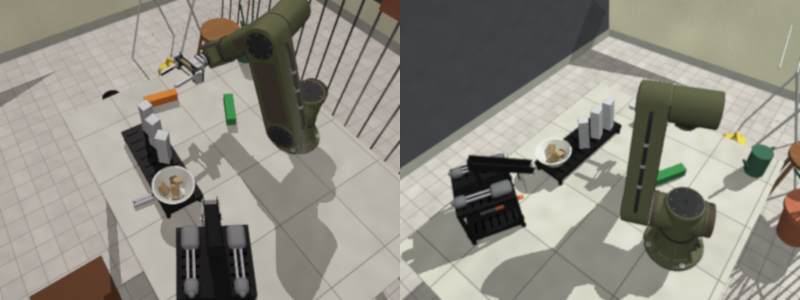

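The final picture shows three tins upright on the tier at (150,135). The bowl of blocks is on the tier at (172,185), the chute is empty, and the decoys are untouched. I hand in.

```bash
python3 -c "
from cell import manip
print(manip.sign_off())"
```

```text
the job is handed in; nothing more can be done
None
```

The job is handed in: the bowl with the cedar blocks is on the tier and all three tins stand there heavy end down. The chute is empty and its paddle is shut. I did not pick out all four blocks one by one in the last picture. The bowl was knocked about 10 mm during the run but is still well on the tier.

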